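# Check retained sample jars at the reader and load them on the stage plate

### The job

Fit the blue stage plate level over the two guide pins of its base until it rests fully home, and let go of it. Then take the sample jars that are there one after another, the white-topped first, then the green, then the black: hold each upright at the reader's focus point, turn it to show the lens squarely its blue, then its red, then its yellow dot, pausing about a second at each, and then stand it upright, centred between the stops of any free nest of the plate. Do not touch the reader or disturb the other things on the desk.

Things in the scene. Friction and masses are not known exactly. Their poses are not given: they have to be found in the camera images.
- plate_mid (a point): Centre of the loose blue stage plate (280 x 80 x 10 mm, 0.4 kg), half-way through its thickness; x along its length, y across, z up. Skids below hold this point 25 mm above what it stands on. Mid-way along both long edges a finger notch, 46 mm long, narrows it to 58 mm across y: grip it there. Two 13 mm through holes at x = +-125 mm, y = 0; either way round will do
- base_seat (a point): Where plate_mid lies when the plate is seated: 45 mm above the desk, on the centre of the fixed base (foot 310 x 80 x 8 mm); x along the base, z up. At x = +-125 mm a pedestal (30 x 60 mm, top at 40 mm) carries an upright 10 mm guide pin with conical tip, tip at 66 mm. The plate's underside rests on both pedestals; between them fingers have room above the foot
- reader_focus (a point): Focus point of the fixed grey reader on its post, 152 mm above the desk, 39 mm in front of the lens. x points from here straight into the lens (level, away from the robot), z up. The reader's head is 62 mm wide, its front 45 mm beyond this point, its top 173 mm above the desk; not to be touched
- nest0 (a point): Centre of nest 0 on the top face of the stage plate (at plate x = -80 mm), where the underside of a jar stands; axes as the plate's
- nest1 (a point): Centre of nest 1 on the top face of the stage plate (in the middle), where the underside of a jar stands; axes as the plate's
- nest2 (a point): Centre of nest 2 on the top face of the stage plate (at plate x = +80 mm), where the underside of a jar stands; axes as the plate's
- jar_white_mid (a point): Centre of the closed round sample jar with the white disc on its lid (64 mm across, 94 mm high, weighted steel foot, 0.29 to 0.58 kg), 45 mm above its underside. Grip it across the 64 mm at any height up to 85 mm. z up; x toward its red dot, y toward blue, -y toward yellow; the red bar on the lid runs from the middle toward the red dot. May be absent
- jar_white_blue (a point): The round blue dot (22 mm) on the side of that jar, 32 mm from its axis toward +y, 45 mm above its underside; axes as the jar's
- jar_white_red (a point): The round red dot (22 mm) on the side of that jar, 32 mm from its axis toward +x, 45 mm above its underside; axes as the jar's
- jar_white_yellow (a point): The round yellow dot (22 mm) on the side of that jar, 32 mm from its axis toward -y, 45 mm above its underside; axes as the jar's
- jar_green_mid (a point): Centre of the closed round sample jar with the green disc on its lid (64 mm across, 94 mm high, weighted steel foot, 0.29 to 0.58 kg), 45 mm above its underside. Grip it across the 64 mm at any height up to 85 mm. z up; x toward its red dot, y toward blue, -y toward yellow; the red bar on the lid runs from the middle toward the red dot. May be absent
- jar_green_blue (a point): The round blue dot (22 mm) on the side of that jar, 32 mm from its axis toward +y, 45 mm above its underside; axes as the jar's
- jar_green_red (a point): The round red dot (22 mm) on the side of that jar, 32 mm from its axis toward +x, 45 mm above its underside; axes as the jar's
- jar_green_yellow (a point): The round yellow dot (22 mm) on the side of that jar, 32 mm from its axis toward -y, 45 mm above its underside; axes as the jar's
- jar_black_mid (a point): Centre of the closed round sample jar with the black disc on its lid (64 mm across, 94 mm high, weighted steel foot, 0.29 to 0.58 kg), 45 mm above its underside. Grip it across the 64 mm at any height up to 85 mm. z up; x toward its red dot, y toward blue, -y toward yellow; the red bar on the lid runs from the middle toward the red dot. May be absent
- jar_black_blue (a point): The round blue dot (22 mm) on the side of that jar, 32 mm from its axis toward +y, 45 mm above its underside; axes as the jar's
- jar_black_red (a point): The round red dot (22 mm) on the side of that jar, 32 mm from its axis toward +x, 45 mm above its underside; axes as the jar's
- jar_black_yellow (a point): The round yellow dot (22 mm) on the side of that jar, 32 mm from its axis toward -y, 45 mm above its underside; axes as the jar's
- stage_plate: The stage plate itself; origin under its centre at the underside of its two skids (20 mm high, 12 mm wide, at x = +-90 mm). Each of its three nests is ringed by four black round stops, 10 mm thick and 25 mm high (rounded tops), at +-29 mm in x and y from the nest's centre, leaving 4 mm round a jar
- reader: The reader; origin on the desk below its head
- safety_glasses: Folded safety glasses on the desk at the left, 61 x 122 x 38 mm, a bystander; origin under its centre
- boom_end (a point): Obstacle: the free end of the filling machine's fixed boom, a thin bar with a block at this end. It runs from here to the left (+y) and down, to 0.27 m high at x 0.46, y 0.36, and crosses a level bar 0.30 m high along x = 0.31 to 0.50 at y = 0.20. The machine's body (0.18 m high) stands at x 0.46 to 0.72, y 0.25 to 0.64. Go over them above 0.40 m or round them

How it is judged:
On the way, in this order (a step that is already met when the one before it is completed fails the run):
1. the stage plate is seated level on both guide pins and let go (distance between plate_mid and base_seat below 0.005 m and angle between the x axis of plate_mid and the x axis of base_seat, either way round below 0.03 rad and angle between plate_mid's own z axis and vertical below 0.03 rad and contact force between the fingers and stage_plate below 0.5 N), for 0.3 s.
2. the white-topped jar is held upright with its blue dot squarely facing the lens at the focus point (distance between jar_white_blue and reader_focus below 0.02 m and angle between the y axis of jar_white_mid and the x axis of reader_focus, either way round below 0.22 rad and angle between jar_white_mid's own z axis and vertical below 0.2 rad), for 0.5 s.
3. the white-topped jar is held upright with its red dot squarely facing the lens at the focus point (distance between jar_white_red and reader_focus below 0.02 m and angle between the x axis of jar_white_mid and the x axis of reader_focus, either way round below 0.22 rad and angle between jar_white_mid's own z axis and vertical below 0.2 rad), for 0.5 s.
4. the white-topped jar is held upright with its yellow dot squarely facing the lens at the focus point (distance between jar_white_yellow and reader_focus below 0.02 m and angle between the y axis of jar_white_mid and the x axis of reader_focus, either way round below 0.22 rad and angle between jar_white_mid's own z axis and vertical below 0.2 rad), for 0.5 s.
5. the green-topped jar is held upright with its blue dot squarely facing the lens at the focus point (distance between jar_green_blue and reader_focus below 0.02 m and angle between the y axis of jar_green_mid and the x axis of reader_focus, either way round below 0.22 rad and angle between jar_green_mid's own z axis and vertical below 0.2 rad), for 0.5 s.
6. the green-topped jar is held upright with its red dot squarely facing the lens at the focus point (distance between jar_green_red and reader_focus below 0.02 m and angle between the x axis of jar_green_mid and the x axis of reader_focus, either way round below 0.22 rad and angle between jar_green_mid's own z axis and vertical below 0.2 rad), for 0.5 s.
7. the green-topped jar is held upright with its yellow dot squarely facing the lens at the focus point (distance between jar_green_yellow and reader_focus below 0.02 m and angle between the y axis of jar_green_mid and the x axis of reader_focus, either way round below 0.22 rad and angle between jar_green_mid's own z axis and vertical below 0.2 rad), for 0.5 s.
8. the black-topped jar is held upright with its blue dot squarely facing the lens at the focus point (distance between jar_black_blue and reader_focus below 0.02 m and angle between the y axis of jar_black_mid and the x axis of reader_focus, either way round below 0.22 rad and angle between jar_black_mid's own z axis and vertical below 0.2 rad), for 0.5 s.
9. the black-topped jar is held upright with its red dot squarely facing the lens at the focus point (distance between jar_black_red and reader_focus below 0.02 m and angle between the x axis of jar_black_mid and the x axis of reader_focus, either way round below 0.22 rad and angle between jar_black_mid's own z axis and vertical below 0.2 rad), for 0.5 s.
10. the black-topped jar is held upright with its yellow dot squarely facing the lens at the focus point (distance between jar_black_yellow and reader_focus below 0.02 m and angle between the y axis of jar_black_mid and the x axis of reader_focus, either way round below 0.22 rad and angle between jar_black_mid's own z axis and vertical below 0.2 rad), for 0.5 s.
At the end, for the whole second after the job is handed in: The stage plate is seated level on both pins (centre within 5 mm of its seat, 0.03 rad) and every jar present stands upright on the plate within 7 mm of the centre of a nest, one jar to a nest (distance between plate_mid and base_seat below 0.005 m and angle between the x axis of plate_mid and the x axis of base_seat, either way round below 0.03 rad and angle between plate_mid's own z axis and vertical below 0.03 rad and ((horizontal distance between jar_white_mid and nest0 below 0.007 m and z of jar_white_mid in the frame of nest0 between 0.039 and 0.051 m) or (horizontal distance between jar_white_mid and nest1 below 0.007 m and z of jar_white_mid in the frame of nest1 between 0.039 and 0.051 m) or (horizontal distance between jar_white_mid and nest2 below 0.007 m and z of jar_white_mid in the frame of nest2 between 0.039 and 0.051 m)) and angle between each of jar_white_mid, jar_green_mid, jar_black_mid's own z axis and vertical below 0.08 rad and ((horizontal distance between jar_green_mid and nest0 below 0.007 m and z of jar_green_mid in the frame of nest0 between 0.039 and 0.051 m) or (horizontal distance between jar_green_mid and nest1 below 0.007 m and z of jar_green_mid in the frame of nest1 between 0.039 and 0.051 m) or (horizontal distance between jar_green_mid and nest2 below 0.007 m and z of jar_green_mid in the frame of nest2 between 0.039 and 0.051 m)) and ((horizontal distance between jar_black_mid and nest0 below 0.007 m and z of jar_black_mid in the frame of nest0 between 0.039 and 0.051 m) or (horizontal distance between jar_black_mid and nest1 below 0.007 m and z of jar_black_mid in the frame of nest1 between 0.039 and 0.051 m) or (horizontal distance between jar_black_mid and nest2 below 0.007 m and z of jar_black_mid in the frame of nest2 between 0.039 and 0.051 m))); the robot touches nothing.
It fails at once if the reader is touched (contact force between reader and anything else above 2 N).
It fails at once if a bystander is pushed more than 3 cm or tipped (distance of safety_glasses from where it was at the start of the episode above 0.03 m or angle between safety_glasses's own z axis and vertical above 0.5 rad).
Of jar_white, jar_green, jar_black only 2 to 3 are there at a start; the rules pass over those that are not, and their reading is None.
At some moment in a run one of jar_white, jar_green, jar_black may be knocked a few centimetres aside while the robot is not near it.
It also fails if it takes over 210 s, if anything falls off the work surface, if the arm or the gripper's body presses on something with over 40 N, if the wrist force passes 120 N, or if a joint passes its speed limit or range.

### The arm

A 6-joint arm with a two-finger parallel gripper is mounted at the origin on a cart in front of the work surface, level with it; the furniture and walls round the work are solid. World frame = base frame: x ahead of the robot, y to its left, z up, the work surface at z = 0. Lengths are in m, angles in rad, forces in N, time in s.
With the tool pointing down it reaches from about 0.35 to 0.725 m from the base axis. Payload 4.3 kg.
Tool frame: the origin (TCP) lies midway between the tips of the shut fingers; the grasp point (between the pads) lies 19 mm behind it; x points along the fingers, y is the direction in which the jaws open and shut, and the axes are right-handed (so a half turn about x gives the same grasp; the last joint's range is limited). The gripper opens to 85 mm and grips with 20 to 120 N. Pads are 22 mm wide; open, the fingers measure 114 mm over their backs; the gripper's body (76 mm by 85 mm) begins 54 mm behind the grasp point. The pads swing forward as they close: fully open they stand 13 mm farther back than shut.
Start: joints at [-1.435, 0.377, 0.081, 1.274, 0, 1.46], TCP at [0.14, -0.558, 0.231] pointing down, gripper open.
Joint ranges: [-2.72, 2.72], [-0.84, 1.66], [-1.02, 1.22], [-1.77, 2.12], [-1.37, 1.28], [-3.14, 3.14]. Speed limits (rad/s): [2.57, 2.57, 3.14, 3.14, 3.14, 3.14].

### API

Orientations are given as a unit quaternion [w, x, y, z].
In Python, from workcell import env, optics gives the robot as it stands.
- The arm moves only by the tool servo_tool, never from a script. Its argument "commands" is text: rows parted by semicolons, each of 7 numbers parted by spaces: the opening, from -1 (shut) to 1 (fully open), then the shift along the tool's x, y, z in m, then the turn, a rotation vector about the tool's x, y, z in degrees. In form: jaw dx dy dz rx ry rz; .... A call has 1 to 5 rows; each row shifts and turns the commanded pose from where the row before left it, along the tool's axes as they then stand; what a row does not reach is not made up. A row lasts 1/12 s, in which the tool goes at most 41.7 mm and 7.16 degrees, less where a joint would pass 70% of its speed; a pose out of reach is approached as far as the arm can. A call with a gripper value outside its range is refused whole. The fingers move at their own pace and stop on an object; the grip force is fixed at half the most. Time passes only in rows, so rows that do not move let the fingers close. It gives the time, the measured TCP pose, the force and the opening at its end, in the units of the state.
- env.get_state(): the state, without advancing time (a new reading comes with each control period).
- optics.snapshot(name): name is "scene" or "top" or "wrist"; returns the picture (384x512x3 uint8, blue, green, red); there is no depth.
- optics.camera_model(name): a dict with "fx", "fy", "cx", "cy" (pixels), "k1" (the pictures are not rectified: a ray, as slopes to the right and down, at radius r is drawn at 1 + k1 r^2 times it, then the intrinsics apply), "cam_to_world" (4x4, takes a point from camera to world coordinates). Camera axes: x right, y up, looking along -z (the intrinsics and any distortion apply to the point x, -y, -z); pixel columns grow to the right and rows downward; lengths in m; the calibration is good to about 2 mm. A picture is of the moment at which its call begins: read the wrist's pose just before it. camera_model takes no time and is no camera call; for the wrist camera it gives the pose at the moment of the call.
- env.hand_in(): hands the job in, once; it reports no verdict.
Trained networks look in the newest picture that a camera, given by its name, has taken for a name from the list of things; names that differ only in an ending like _2 or _b are one class to them, and where a whole thing is asked for, a point or a joint stands for the part that bears it (a point fixed in the world has none). Each returns a list of dicts, best first, with "score" (0 to 1); they miss things now and then, are a little off and sometimes report something else, mostly with a low value. They report only what shows in the picture. A call takes as long as a camera call.
- optics.look_for(name, camera): "box" ([left, top, width, height] as shares, 0 to 1, of the picture: columns of its width, rows of its height, round what is visible of it).
The state is a dict: "clock": time; "joint_positions": joint angles; "joint_velocities": joint speeds; "joint_efforts": joint torques, N m; "tool_pos": TCP position; "tool_rot": TCP orientation; "wrist_force": force on the tool from outside, world axes, zero at the start; "wrist_torque": the same for the moment, N m; "grip_width": finger opening in m.
Only numpy, scipy, OpenCV 4.12 (cv2) and the standard library are available. Lean on these libraries where they do the work, as an engineer would, in place of code of your own. Each camera call takes 0.05 s, during which the arm holds its last target.

## Working session

There is one attempt and no reset: what is moved stays moved. The work goes in short steps, Python scripts to look and compute and a tool call to move; the robot and the scene stay as the last step left them, time stands still between calls to the robot, and variables do not carry over. Pictures are saved under pics/ and viewed, and the job is handed in when it is done.

Besides the shell and the picture viewer there is one more tool, called after ">>>" by a JSON object that holds its "name" and its "arguments", one argument or row to a line. servo_tool: Moves the arm, as the interface text tells. Its arguments: {"type":"object","properties":{"commands":{"type":"string"}},"required":["commands"]}

```bash
ls -la; mkdir -p pics; python3 - <<'E'
from workcell import env, optics
import cv2
s=env.get_state()
print({k:(v if isinstance(v,float) else [round(float(x),4) for x in v] if hasattr(v,'__len__') else v) for k,v in s.items()})
for n in ["scene","top","wrist"]:
    im=optics.snapshot(n); cv2.imwrite(f"pics/{n}0.png",im)
    m=optics.camera_model(n); print(n,m)
E
```

```text
total 12
drwxr-xr-x  3 agent agent 4096 Dec  6 14:41 .
drwxr-xr-x 23 root  root  4096 Dec  6 14:41 ..
drwxr-xr-x  2 agent agent 4096 Dec  6 14:41 pics
{'clock': 0.0, 'joint_positions': [-1.4353, 0.3781, 0.0796, 1.2744, -0.0, 1.4605], 'joint_velocities': [-0.0009, -0.0003, -0.0006, 0.0006, 0.0001, -0.0021], 'joint_efforts': [0.0015, -46.3606, 26.9874, 0.0208, -0.0, -0.0], 'tool_pos': [0.1398, -0.557, 0.2303], 'tool_rot': [-0.0859, -0.7018, -0.0874, 0.7018], 'wrist_force': [-0.8638, -0.2277, 0.2883], 'wrist_torque': [-0.0133, 0.0427, -0.01], 'grip_width': 0.08550861289801001}
scene {'fx': 412.7010309365055, 'fy': 412.7010309365055, 'cx': 263.4079628406727, 'cy': 193.37352628419833, 'k1': -0.07624584697998754, 'cam_to_world': array([[-0.65790958,  0.34086786, -0.6715386 , -0.37041557],
       [-0.75305094, -0.28791076,  0.5916263 ,  0.88192138],
       [ 0.0083232 ,  0.89493938,  0.44611011,  0.85028823],
       [ 0.        ,  0.        ,  0.        ,  1.        ]])}
top {'fx': 467.39773062513103, 'fy': 467.39773062513103, 'cx': 254.1909976383717, 'cy': 198.41454135925724, 'k1': -0.1049495994302723, 'cam_to_world': array([[ 3.31234239e-02,  9.76556531e-01, -2.12697392e-01,
         2.17816026e-01],
       [-9.99449544e-01,  3.19692752e-02, -8.86417284e-03,
         2.28239297e-02],
       [-1.85658442e-03,  2.12873923e-01,  9.77077912e-01,
         1.91046278e+00],
       [ 0.00000000e+00,  0.00000000e+00,  0.00000000e+00,
         1.00000000e+00]])}
wrist {'fx': 282.8753839943684, 'fy': 282.8753839943684, 'cx': 256.76047724681393, 'cy': 191.40956993898462, 'k1': -0.0023981624897019536, 'cam_to_world': array([[ 0.24306256,  0.92935145,  0.27789651,  0.21024941],
       [-0.97000919,  0.23336587,  0.06798935, -0.53960075],
       [-0.00166556, -0.28608783,  0.95820195,  0.37353166],
       [ 0.        ,  0.        ,  0.        ,  1.        ]])}
```

View pics/scene0.png

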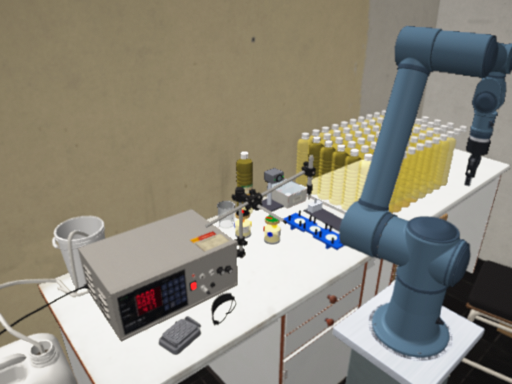

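View pics/top0.png

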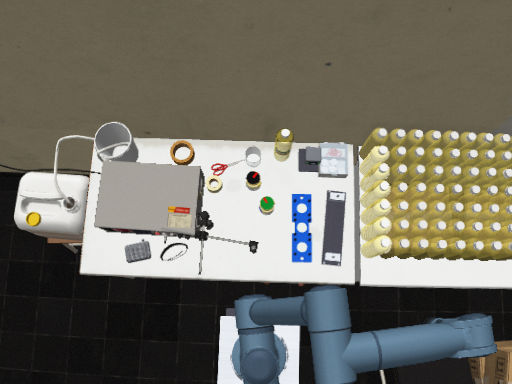

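View pics/wrist0.png

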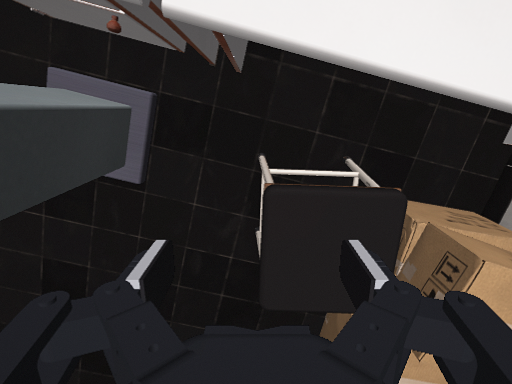

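```bash
cat > h.py <<'E'
from workcell import env, optics
import cv2, numpy as np
from scipy.spatial.transform import Rotation as R
def ray(m,u,v):
    K=np.array([[m['fx'],0,m['cx']],[0,m['fy'],m['cy']],[0,0,1]])
    p=cv2.undistortPoints(np.array([[[u,v]]],float),K,np.array([m['k1'],0,0,0,0.]))[0,0]
    T=m['cam_to_world']; return T[:3,3],T[:3,:3]@np.array([p[0],-p[1],-1.])
def onz(m,u,v,z):
    o,d=ray(m,u,v); return o+d*(z-o[2])/d[2]
def proj(m,P):
    T=m['cam_to_world']; c=T[:3,:3].T@(np.asarray(P,float)-T[:3,3]); a,b=c[0]/-c[2],-c[1]/-c[2]
    s=1+m['k1']*(a*a+b*b); return m['fx']*a*s+m['cx'],m['fy']*b*s+m['cy']
def box(n,cam):
    r=optics.look_for(n,cam); return [(round(x['score'],2),[round(float(b)*s,1) for b,s in zip(x['box'],[512,384,512,384])]) for x in r[:3]]
def rot():
    s=env.get_state(); q=s['tool_rot']; return R.from_quat([q[1],q[2],q[3],q[0]])
def st():
    s=env.get_state(); r=rot().as_matrix()
    print('t',round(s['clock'],2),'tcp',np.round(s['tool_pos'],4),'x',np.round(r[:,0],3),'y',np.round(r[:,1],3),'z',np.round(r[:,2],3),'F',np.round(s['wrist_force'],1),'w',round(s['grip_width'],4),'q',np.round(s['joint_positions'],2))
def crop(n,u0,v0,u1,v1,k,name,im=None):
    if im is None: im=optics.snapshot(n)
    cv2.imwrite('pics/'+name,cv2.resize(im[v0:v1,u0:u1],None,fx=k,fy=k,interpolation=cv2.INTER_CUBIC)); return im
E
python3 - <<'E'
from h import *
crop("top",180,130,360,280,4,"top1.png")
for n in ["jar_white_mid","jar_green_mid","jar_black_mid","stage_plate","base_seat","reader","safety_glasses","boom_end","nest1"]:
    try: print(n,box(n,"top"))
    except Exception as e: print(n,e)
optics.snapshot("scene")
for n in ["jar_white_mid","jar_green_mid","jar_black_mid","reader"]:
    try: print(n,box(n,"scene"))
    except Exception as e: print(n,e)
E
```

```text
jar_white_mid [(0.7, [261.1, 196.7, 10.2, 20.5])]
jar_green_mid [(0.48, [262.0, 196.0, 9.5, 20.0])]
jar_black_mid [(0.8, [245.4, 173.1, 17.7, 19.3])]
stage_plate [(0.82, [289.7, 193.7, 24.8, 70.5]), (0.5, [161.1, 242.5, 24.6, 20.0])]
base_seat [(0.74, [243.2, 167.5, 17.3, 24.9]), (0.58, [319.0, 189.2, 27.0, 78.9])]
reader [(0.81, [300.3, 147.9, 18.8, 22.2])]
safety_glasses [(0.53, [158.8, 242.3, 18.7, 17.7]), (0.46, [248.0, 169.6, 10.0, 20.2])]
boom_end it knows: base_seat, jar_black_blue, jar_black_mid, jar_black_red, jar_black_yellow, jar_green_blue, jar_green_mid, jar_green_red, jar_green_yellow, jar_white_blue, jar_white_mid, jar_white_red, jar_w
nest1 [(0.88, [292.2, 191.1, 21.2, 74.4])]
jar_white_mid [(0.21, [285.2, 212.5, 57.5, 37.3])]
jar_green_mid [(0.72, [284.8, 214.3, 56.8, 36.8]), (0.64, [211.7, 293.1, 23.9, 32.1]), (0.59, [259.0, 213.6, 18.7, 34.1])]
jar_black_mid [(0.59, [233.9, 210.1, 19.9, 26.6])]
reader [(0.96, [263.1, 166.0, 20.6, 46.2])]
```

View pics/top1.png

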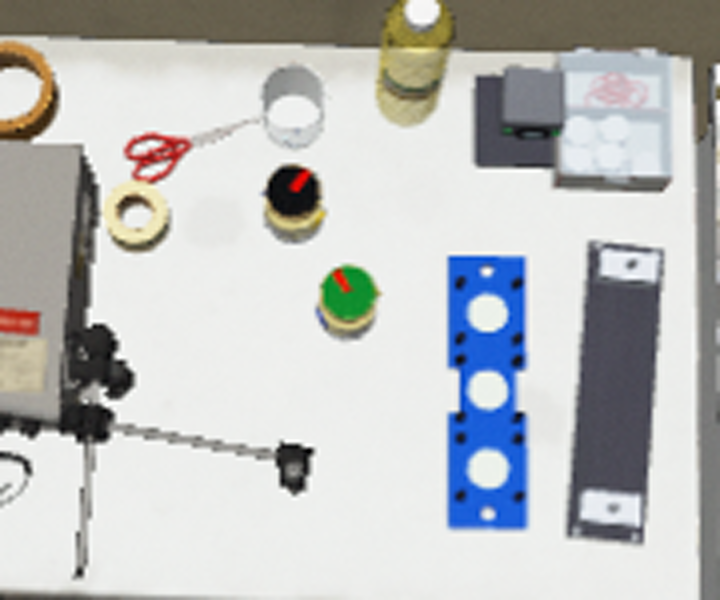

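```bash
python3 - <<'E'
from h import *
m=optics.camera_model("top")
f=lambda u,v,z:np.round(onz(m,180+u/4-0.4,130+v/4-0.4,z),4)
for n,u,v,z in [("plate A",487,271,.03),("plate B",488,514,.03),("c tl",448,256,.03),("c br",528,528,.03),("c tr",526,256,.03),("c bl",448,527,.03),("pin top",630,264,.066),("pin bot",613,508,.066),
 ("ft tl",588,242,.008),("ft tr",665,249,.008),("ft br",642,544,.008),("ft bl",567,536,.008),
 ("ped top",628,264,.04),("ped bot",612,507,.04),("black lid",293,190,.094),("green lid",348,293,.094),("blackbar end",305,173,.094),("greenbar end",337,271,.094),("boom",293,462,.3),("reader front l",505,122,.173),("reader front r",560,122,.173),("reader back l",502,66,.173),("foot fl",475,165,0)]: print(n,f(u,v,z))
E
```

```text
plate A [ 0.638  -0.1543  0.03  ]
plate B [ 0.3882 -0.1586  0.03  ]
c tl [ 0.6526 -0.1138  0.03  ]
c br [ 0.3754 -0.199   0.03  ]
c tr [ 0.6552 -0.1945  0.03  ]
c bl [ 0.3739 -0.1186  0.03  ]
pin top [ 0.642  -0.2962  0.066 ]
pin bot [ 0.3945 -0.2787  0.066 ]
ft tl [ 0.6775 -0.2621  0.008 ]
ft tr [ 0.6727 -0.3432  0.008 ]
ft br [ 0.3643 -0.3178  0.008 ]
ft bl [ 0.3703 -0.2413  0.008 ]
ped top [ 0.6479 -0.2986  0.04  ]
ped bot [ 0.3979 -0.2819  0.04  ]
black lid [0.7007 0.0476 0.094 ]
green lid [ 0.5968 -0.0105  0.094 ]
blackbar end [0.7188 0.0361 0.094 ]
greenbar end [0.6188 0.001  0.094 ]
boom [0.4033 0.0366 0.3   ]
reader front l [ 0.7547 -0.1567  0.173 ]
reader front r [ 0.7566 -0.2103  0.173 ]
reader back l [ 0.8117 -0.1534  0.173 ]
foot fl [ 0.7595 -0.1431  0.    ]
```

```bash
cat >> h.py <<'E'
def plan(pos,yaw,jaw=1,n=5,tilt=None):
    """rows toward pose: tool x down, tool y at yaw from world +y (about z)."""
    s=env.get_state(); p=np.array(s['tool_pos']); r=rot()
    T=R.from_matrix(np.array([[0,0,1],[0,1,0],[-1,0,0]]).astype(float))
    tgt=R.from_euler('z',yaw)*T
    rv=(r.inv()*tgt).as_rotvec()
    step=R.from_rotvec(rv/n); cur=r; d=(np.array(pos)-p)/n
    print('rotdeg',np.round(np.degrees(rv),1),'dist',np.round(np.array(pos)-p,4), 'n', n)
    rows=[]
    for i in range(n):
        sh=cur.inv().apply(d); rows.append(f"{jaw} "+' '.join(f"{x:.4f}" for x in sh)+' '+' '.join(f"{x:.2f}" for x in np.degrees(rv/n))); cur=cur*step
    print('; '.join(rows))
E
python3 - <<'E'
from h import *
st(); plan([0.3,-0.4,0.35],0)
E
```

```text
t 0.85 tcp [ 0.1399 -0.5577  0.2313] x [ 0. -0. -1.] y [ 0.243 -0.97   0.   ] z [-0.97  -0.243 -0.   ] F [-0.3 -0.1 -0.1] w 0.0851 q [-1.44  0.38  0.08  1.27  0.    1.46]
rotdeg [-165.9    0.    -0. ] dist [0.1601 0.1577 0.1187] n 5
1 -0.0237 -0.0228 -0.0387 -33.18 0.00 -0.00; 1 -0.0237 0.0021 -0.0449 -33.18 0.00 -0.00; 1 -0.0237 0.0263 -0.0364 -33.18 0.00 -0.00; 1 -0.0237 0.0420 -0.0161 -33.18 0.00 -0.00; 1 -0.0237 0.0439 0.0095 -33.18 0.00 -0.00
```

>>> {"name": "servo_tool", "arguments": {
  "commands": "1 -0.03 0 0 -7 0 0; 1 -0.03 0 0 -7 0 0; 1 -0.03 0 0 -7 0 0; 1 -0.02 0 0 -7 0 0; 1 0 0 0 -7 0 0"
}}

```text
clock: 1.27
tool_pos: [0.1402, -0.5594, 0.3466]
tool_rot: [-0.299, -0.641, -0.293, 0.643]
wrist_force: [-1.2, 0.4, 0.7]
grip_width: 0.0854
```

>>> {"name": "servo_tool", "arguments": {
  "commands": "1 0 0 0 -7 0 0; 1 0 0 0 -7 0 0; 1 0 0 0 -7 0 0; 1 0 0 0 -7 0 0; 1 0 0 0 -7 0 0"
}}

```text
clock: 1.68
tool_pos: [0.1399, -0.5578, 0.3414]
tool_rot: [-0.475, -0.524, -0.475, 0.524]
wrist_force: [0.2, -0.1, 0.3]
grip_width: 0.085
```

>>> {"name": "servo_tool", "arguments": {
  "commands": "1 0 0 0 -7 0 0; 1 0 0 0 -7 0 0; 1 0 0 0 -7 0 0; 1 0 0 0 -7 0 0; 1 0 0 0 -7 0 0"
}}

```text
clock: 2.1
tool_pos: [0.1399, -0.5578, 0.3413]
tool_rot: [0.611, 0.357, 0.611, -0.357]
wrist_force: [0.2, -0.4, 0.1]
grip_width: 0.0851
```

```bash
python3 - <<'E'
from h import *
st(); plan([0.35,-0.3,0.33],0,n=10)
E
```

```text
t 2.1 tcp [ 0.1399 -0.5578  0.3413] x [ 0. -0. -1.] y [ 0.871  0.491 -0.   ] z [ 0.491 -0.871  0.   ] F [ 0.2 -0.4  0.1] w 0.0851 q [-1.44  0.39  0.38  1.56  0.   -0.38]
rotdeg [-60.6   0.    0. ] dist [ 0.2101  0.2578 -0.0113] n 10
1 0.0011 0.0310 -0.0121 -6.06 0.00 0.00; 1 0.0011 0.0321 -0.0088 -6.06 0.00 0.00; 1 0.0011 0.0328 -0.0054 -6.06 0.00 0.00; 1 0.0011 0.0332 -0.0019 -6.06 0.00 0.00; 1 0.0011 0.0332 0.0016 -6.06 0.00 0.00; 1 0.0011 0.0329 0.0051 -6.06 0.00 0.00; 1 0.0011 0.0321 0.0086 -6.06 0.00 0.00; 1 0.0011 0.0310 0.0119 -6.06 0.00 0.00; 1 0.0011 0.0296 0.0151 -6.06 0.00 0.00; 1 0.0011 0.0278 0.0182 -6.06 0.00 0.00
```

>>> {"name": "servo_tool", "arguments": {
  "commands": "1 0.001 0.031 -0.012 -6 0 0; 1 0.001 0.032 -0.009 -6 0 0; 1 0.001 0.033 -0.005 -6 0 0; 1 0.001 0.033 -0.002 -6 0 0; 1 0.001 0.033 0.002 -6 0 0"
}}

```text
clock: 2.52
tool_pos: [0.2469, -0.429, 0.3363]
tool_rot: [0.682, 0.187, 0.682, -0.187]
wrist_force: [0.6, -0.2, 0.6]
grip_width: 0.0855
```

>>> {"name": "servo_tool", "arguments": {
  "commands": "1 0.001 0.033 0.005 -6 0 0; 1 0.001 0.032 0.009 -6 0 0; 1 0.001 0.031 0.012 -6 0 0; 1 0.001 0.03 0.015 -6 0 0; 1 0.001 0.028 0.018 -6 0 0"
}}

```text
clock: 2.93
tool_pos: [0.3539, -0.3009, 0.3315]
tool_rot: [0.707, 0.004, 0.707, -0.004]
wrist_force: [1.5, 0.1, -0.3]
grip_width: 0.0852
```

```bash
python3 - <<'E'
from h import *
st(); plan([0.45,-0.2,0.33],0,n=5)
crop("wrist",0,0,512,384,1.5,"w1.png")
E
```

```text
t 2.93 tcp [ 0.3539 -0.3009  0.3315] x [ 0.    -0.001 -1.   ] y [ 0.011  1.    -0.   ] z [ 1.    -0.011  0.   ] F [ 1.5  0.1 -0.3] w 0.0852 q [-0.84  0.14  0.03  1.45  0.   -0.83]
rotdeg [-0.6  0.   0. ] dist [ 0.0961  0.1009 -0.0015] n 5
1 0.0003 0.0204 0.0190 -0.13 0.01 0.01; 1 0.0003 0.0204 0.0190 -0.13 0.01 0.01; 1 0.0003 0.0203 0.0191 -0.13 0.01 0.01; 1 0.0003 0.0203 0.0191 -0.13 0.01 0.01; 1 0.0003 0.0202 0.0192 -0.13 0.01 0.01
```

View pics/w1.png

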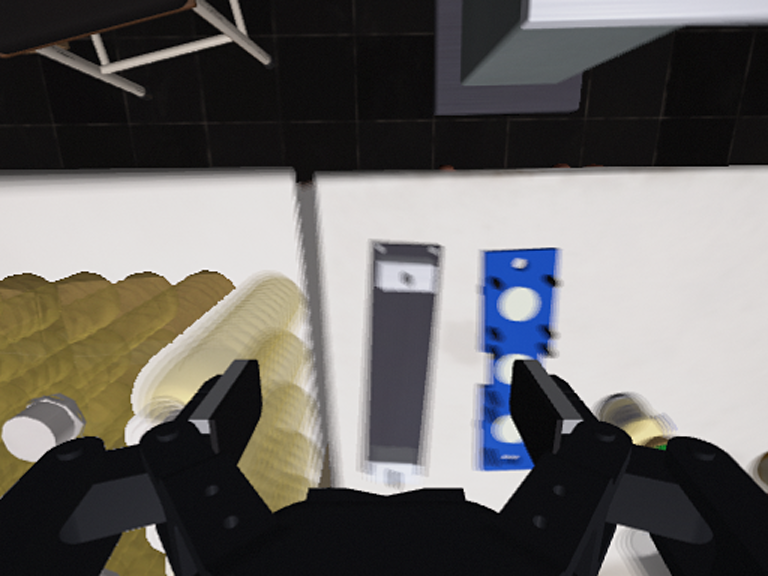

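>>> {"name": "servo_tool", "arguments": {
  "commands": "1 0 0.015 0.03 0 0 0; 1 0 0.015 0.03 0 0 0; 1 0 0.015 0.03 0 0 0; 1 0 0.015 0.03 0 0 0; 1 0 0.015 0.03 0 0 0"
}}

```text
clock: 3.4
tool_pos: [0.5055, -0.229, 0.3315]
tool_rot: [0.707, 0.006, 0.707, -0.006]
wrist_force: [-0.1, -0.6, -0.1]
grip_width: 0.0858
```

>>> {"name": "servo_tool", "arguments": {
  "commands": "1 -0.01 0 0.01 0 0 0; 1 0 0 0 0 0 0; 1 0 0 0 0 0 0; 1 0 0 0 0 0 0; 1 0 0 0 0 0 0"
}}

```text
clock: 3.82
tool_pos: [0.5132, -0.2304, 0.3413]
tool_rot: [0.707, 0.006, 0.707, -0.006]
wrist_force: [-0.3, -0.2, -0.3]
grip_width: 0.0856
```

```bash
python3 - <<'E'
from h import *
st()
crop("wrist",0,0,512,384,1.5,"w2.png")
for n in ["base_seat","plate_mid","nest0","stage_plate","jar_green_mid","jar_white_mid"]: print(n,box(n,"wrist"))
E
```

```text
t 3.82 tcp [ 0.5132 -0.2304  0.3413] x [-0. -0. -1.] y [ 0.018  1.    -0.   ] z [ 1.    -0.018 -0.   ] F [-0.3 -0.2 -0.3] w 0.0856 q [-0.53  0.36  0.33  1.55 -0.   -0.52]
base_seat [(0.58, [196.3, 57.5, 51.9, 187.3])]
plate_mid [(0.87, [275.6, 61.0, 54.6, 175.4])]
nest0 [(0.64, [275.0, 57.3, 54.3, 176.4])]
stage_plate [(0.68, [276.2, 56.9, 54.7, 178.7])]
jar_green_mid [(0.59, [364.9, 180.2, 61.2, 49.6]), (0.28, [274.5, 56.0, 56.0, 177.8])]
jar_white_mid []
```

View pics/w2.png

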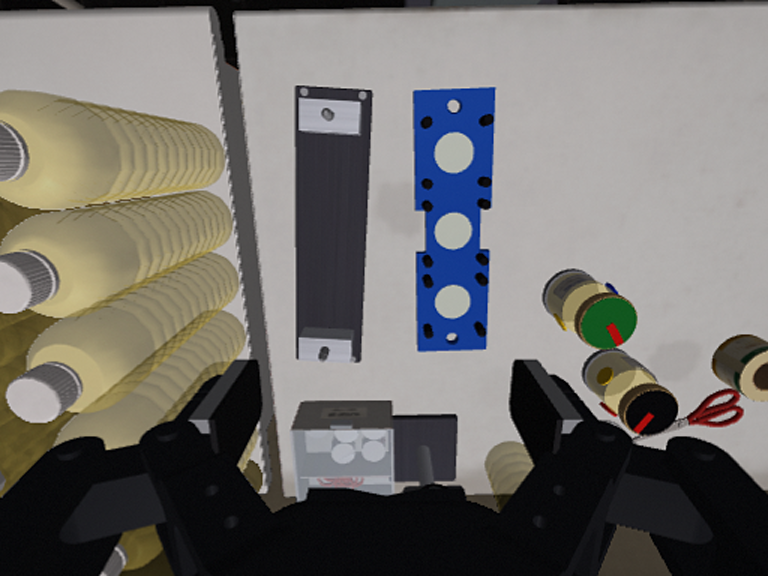

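```bash
python3 - <<'E'
from h import *
m=optics.camera_model("wrist")
im=cv2.imread("pics/w2.png")
f=lambda u,v,z:np.round(onz(m,(u+.5)/1.5-.5,(v+.5)/1.5-.5,z),4)
A,B=f(453.5,106,.03),f(452,338,.03); print("holes",A,B,(A+B)/2,np.linalg.norm(B-A))
# blue mask
hsv=cv2.cvtColor(im,cv2.COLOR_BGR2HSV)
M=cv2.inRange(hsv,(105,150,80),(130,255,255)); M[:,540:]=0
c=max(cv2.findContours(M,0,2)[0],key=cv2.contourArea); r=cv2.boxPoints(cv2.minAreaRect(c)); print(r)
hull=cv2.approxPolyDP(cv2.convexHull(c),6,True)[:,0]; P=np.array([f(*p,.03) for p in hull]); print(hull.tolist(),P,P.mean(0))
for n,u,v,z in [("foot",296,86,.008),("foot",372,91,.008),("foot",360,361,.008),("foot",297,358,.008)]: print(n,f(u,v,z))
E
python3 - <<'E'
import cv2
im=cv2.imread('pics/w2.png')
a=cv2.resize(im[80:140,285:385],None,fx=6,fy=6,interpolation=2);b=cv2.resize(im[310:370,285:385],None,fx=6,fy=6,interpolation=2)
c=cv2.vconcat([a,b])[:, :]; cv2.imwrite('pics/w2z.png',cv2.resize(c,(480,576)))
E
```

```text
holes [ 0.3897 -0.1604  0.03  ] [ 0.6386 -0.1549  0.03  ] [ 0.51415 -0.15765  0.03   ] 0.24896075996027964
[[414. 350.]
 [414.  87.]
 [494.  87.]
 [494. 350.]]
[[493, 87], [485, 348], [419, 350], [414, 91]] [[ 0.3731 -0.1222  0.03  ]
 [ 0.6519 -0.1161  0.03  ]
 [ 0.6532 -0.1931  0.03  ]
 [ 0.3754 -0.1996  0.03  ]] [ 0.5134  -0.15775  0.03   ]
foot [ 0.3655 -0.3193  0.008 ]
foot [ 0.3715 -0.2414  0.008 ]
foot [ 0.6771 -0.2641  0.008 ]
foot [ 0.6717 -0.3416  0.008 ]
```

View pics/w2z.png

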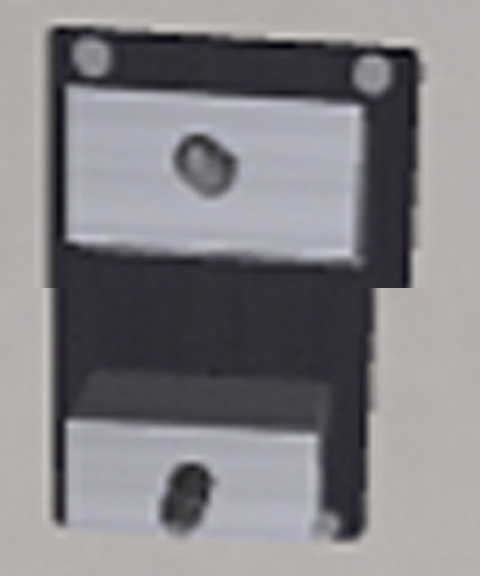

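```bash
python3 - <<'E'
from h import *
plan([0.5138,-0.1577,0.14],0.022,n=6)
E
```

```text
rotdeg [-2.2  0.   0. ] dist [-1.000e-04  7.240e-02 -2.014e-01] n 6
1 0.0336 0.0121 -0.0002 -0.37 0.00 0.00; 1 0.0336 0.0121 -0.0001 -0.37 0.00 0.00; 1 0.0336 0.0121 -0.0001 -0.37 0.00 0.00; 1 0.0336 0.0121 0.0000 -0.37 0.00 0.00; 1 0.0336 0.0121 0.0001 -0.37 0.00 0.00; 1 0.0336 0.0121 0.0002 -0.37 0.00 0.00
```

>>> {"name": "servo_tool", "arguments": {
  "commands": "1 0 0.018 0 -1.1 0 0; 1 0.01 0.018 0 -1.1 0 0; 1 0.04 0.018 0 0 0 0; 1 0.04 0.018 0 0 0 0; 1 0.04 0 0 0 0 0"
}}

```text
clock: 4.58
tool_pos: [0.5141, -0.1573, 0.2151]
tool_rot: [0.708, -0.009, 0.706, 0.009]
wrist_force: [0.8, -0.5, -0.5]
grip_width: 0.0857
```

>>> {"name": "servo_tool", "arguments": {
  "commands": "1 0.04 0 0 0 0 0; 1 0.03 0 0 0 0 0; 1 0 0 0 0 0 0; 1 0 0 0 0 0 0; 1 0 0 0 0 0 0"
}}

```text
clock: 5.0
tool_pos: [0.5149, -0.1604, 0.1473]
tool_rot: [0.708, -0.008, 0.706, 0.007]
wrist_force: [1.2, -0.4, 0.7]
grip_width: 0.085
```

```bash
python3 - <<'E'
from h import *
st(); plan([0.5138,-0.1577,0.008],0.022,n=4)
m=optics.camera_model("wrist")
crop("wrist",0,0,512,384,1.5,"w3.png")
for p in [(0.5138,-.1577,.03),(.53,-.13,.03),(.497,-.13,.03)]: print(np.array(proj(m,p))*1.5)
E
```

```text
t 5.0 tcp [ 0.5149 -0.1604  0.1473] x [ 0.002 -0.001 -1.   ] y [-0.022  1.    -0.001] z [1.    0.022 0.002] F [ 1.2 -0.4  0.7] w 0.085 q [-0.42  0.34 -0.19  1.03 -0.   -0.44]
rotdeg [0.  0.1 0.1] dist [-0.0011  0.0027 -0.1393] n 4
1 0.0348 0.0007 -0.0003 0.00 0.03 0.02; 1 0.0348 0.0007 -0.0003 0.00 0.03 0.02; 1 0.0348 0.0007 -0.0003 0.00 0.03 0.02; 1 0.0348 0.0007 -0.0003 0.00 0.03 0.02
[389.38456929 278.26284081]
[431.5465754  303.30155808]
[434.36471886 253.31179115]
```

View pics/w3.png

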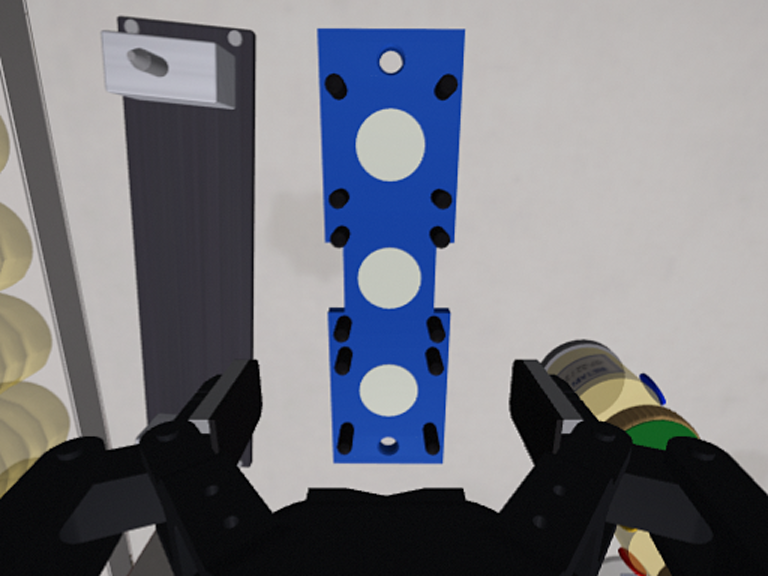

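>>> {"name": "servo_tool", "arguments": {
  "commands": "1 0.03 0.001 0 0 0 0; 1 0.03 0.001 0 0 0 0; 1 0.03 0.001 -0.001 0 0 0; 1 0.025 0 0 0 0 0; 1 0 0 0 0 0 0"
}}

```text
clock: 5.47
tool_pos: [0.5112, -0.1563, 0.0282]
tool_rot: [0.706, -0.007, 0.708, 0.008]
wrist_force: [-0.5, -0.5, -0.6]
grip_width: 0.0854
```

>>> {"name": "servo_tool", "arguments": {
  "commands": "1 0.012 0 0 0 0 0; 1 0.01 0 0 0 0 0; 1 0 0 0 0 0 0; 1 0 0 0 0 0 0; 1 0 0 0 0 0 0"
}}

```text
clock: 5.88
tool_pos: [0.5139, -0.1574, 0.0098]
tool_rot: [0.708, -0.008, 0.706, 0.008]
wrist_force: [0.5, 1.1, 0.0]
grip_width: 0.0854
```

```bash
python3 - <<'E'
from h import *
st(); plan([0.5138,-0.1577,0.008],0.022,n=1)
E
```

```text
t 5.88 tcp [ 0.5139 -0.1574  0.0098] x [ 0.002 -0.001 -1.   ] y [-0.022  1.    -0.001] z [1.    0.022 0.002] F [0.5 1.1 0. ] w 0.0854 q [-0.42  0.47 -0.39  0.71 -0.   -0.44]
rotdeg [0.  0.1 0.1] dist [-0.0001 -0.0003 -0.0018] n 1
1 0.0018 -0.0003 -0.0001 0.02 0.12 0.06
```

>>> {"name": "servo_tool", "arguments": {
  "commands": "1 0.003 0 0 0 0 0; -1 0 0 0 0 0 0; -1 0 0 0 0 0 0; -1 0 0 0 0 0 0; -1 0 0 0 0 0 0"
}}

```text
clock: 6.3
tool_pos: [0.513, -0.1572, 0.006]
tool_rot: [0.707, -0.008, 0.707, 0.007]
wrist_force: [-2.3, -1.0, 6.2]
grip_width: 0.0566
```

>>> {"name": "servo_tool", "arguments": {
  "commands": "-1 0 0 0 0 0 0; -1 0 0 0 0 0 0; -1 0 0 0 0 0 0; -1 0 0 0 0 0 0; -1 0 0 0 0 0 0"
}}

```text
clock: 6.72
tool_pos: [0.5129, -0.1572, 0.006]
tool_rot: [0.707, -0.008, 0.707, 0.007]
wrist_force: [-1.7, -0.5, 5.6]
grip_width: 0.0566
```

>>> {"name": "servo_tool", "arguments": {
  "commands": "-1 -0.02 0 0 0 0 0; -1 -0.03 0 0 0 0 0; -1 -0.03 0 0 0 0 0; -1 -0.02 0 0 0 0 0; -1 0 0 0 0 0 0"
}}

```text
clock: 7.13
tool_pos: [0.5153, -0.1578, 0.1091]
tool_rot: [0.709, -0.009, 0.705, 0.007]
wrist_force: [2.2, -0.7, -3.8]
grip_width: 0.0568
```

```bash
python3 - <<'E'
from h import *
st(); plan([0.5213,-0.291,0.108],-0.073,n=5,jaw=-1)
crop("wrist",0,0,512,384,1.5,"w4.png")
E
```

```text
t 7.13 tcp [ 0.5153 -0.1578  0.1091] x [ 0.006 -0.003 -1.   ] y [-0.022  1.    -0.003] z [1.    0.022 0.006] F [ 2.2 -0.7 -3.8] w 0.0568 q [-0.41  0.37 -0.26  0.94  0.   -0.44]
rotdeg [5.5 0.4 0.1] dist [ 0.006  -0.1332 -0.0011] n 5
-1 0.0003 -0.0267 0.0006 1.09 0.07 0.03; -1 0.0003 -0.0266 0.0011 1.09 0.07 0.03; -1 0.0003 -0.0266 0.0016 1.09 0.07 0.03; -1 0.0003 -0.0266 0.0021 1.09 0.07 0.03; -1 0.0002 -0.0265 0.0026 1.09 0.07 0.03
```

View pics/w4.png

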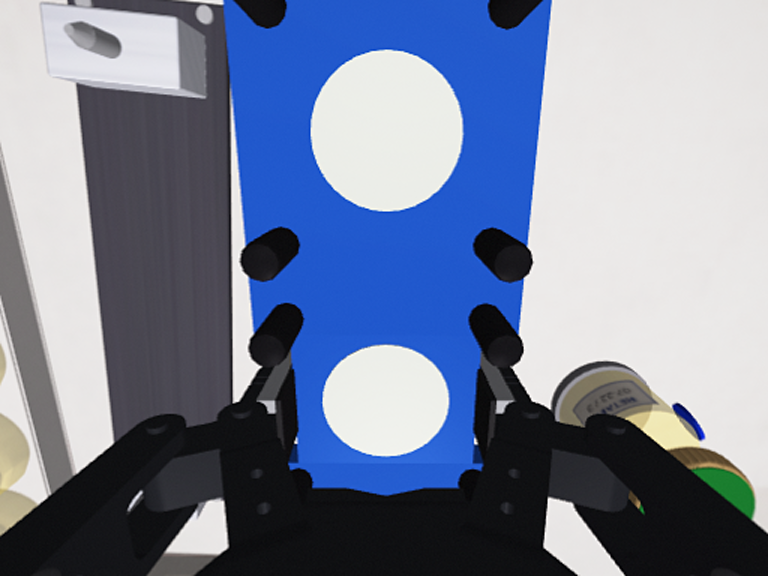

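```bash
python3 - <<'E'
from h import *
st(); m=optics.camera_model("wrist")
f=lambda u,v,z:np.round(onz(m,(u+.5)/1.5-.5,(v+.5)/1.5-.5,z),4)
z=env.get_state()['tool_pos'][2]+.024
print(f(386,401,z),f(387,130,z))
print(f(77,32,.066), f(123,47,.04))
E
```

```text
t 7.18 tcp [ 0.5142 -0.1574  0.1067] x [ 0.004 -0.002 -1.   ] y [-0.022  1.    -0.002] z [1.    0.022 0.004] F [-0.1 -1.  -4. ] w 0.0566 q [-0.42  0.37 -0.26  0.93  0.   -0.44]
[ 0.5143 -0.157   0.1307] [ 0.4334 -0.1585  0.1307]
[ 0.3966 -0.2781  0.066 ] [ 0.3958 -0.2758  0.04  ]
```

>>> {"name": "servo_tool", "arguments": {
  "commands": "-1 0 -0.02 0.001 1 0 0; -1 0 -0.03 0.001 1.1 0 0; -1 0 -0.03 0.002 1.1 0 0; -1 0 -0.03 0.002 1.1 0 0; -1 0 -0.023 0.002 1.2 0 0"
}}

```text
clock: 7.6
tool_pos: [0.517, -0.291, 0.1021]
tool_rot: [0.705, 0.027, 0.708, -0.026]
wrist_force: [0.4, -0.1, -3.7]
grip_width: 0.0564
```

>>> {"name": "servo_tool", "arguments": {
  "commands": "-1 0 0 0 0 0 0; -1 0 0 0 0 0 0; -1 0 0 0 0 0 0; -1 0 0 0 0 0 0; -1 0 0 0 0 0 0"
}}

```text
clock: 8.02
tool_pos: [0.518, -0.2884, 0.1044]
tool_rot: [0.706, 0.026, 0.707, -0.025]
wrist_force: [0.8, 0.5, -4.7]
grip_width: 0.0564
```

```bash
python3 - <<'E'
from h import *
st(); m=optics.camera_model("wrist")
crop("wrist",0,0,512,384,1.5,"w5.png")
for p in [(0.5213-.1247,-.291+.0091,.066),(0.5213-.1247,-.291+.0091,.04)]: print(np.array(proj(m,p))*1.5)
crop("top",280,170,370,270,6,"t5.png")
E
```

```text
t 8.02 tcp [ 0.518  -0.2884  0.1044] x [-0.002  0.001 -1.   ] y [0.072 0.997 0.001] z [ 0.997 -0.072 -0.002] F [ 0.8  0.5 -4.7] w 0.0564 q [-0.61  0.48 -0.1   1.    0.   -0.54]
[378.59443839  26.58438015]
[379.41423402  44.77475717]
```

View pics/w5.png

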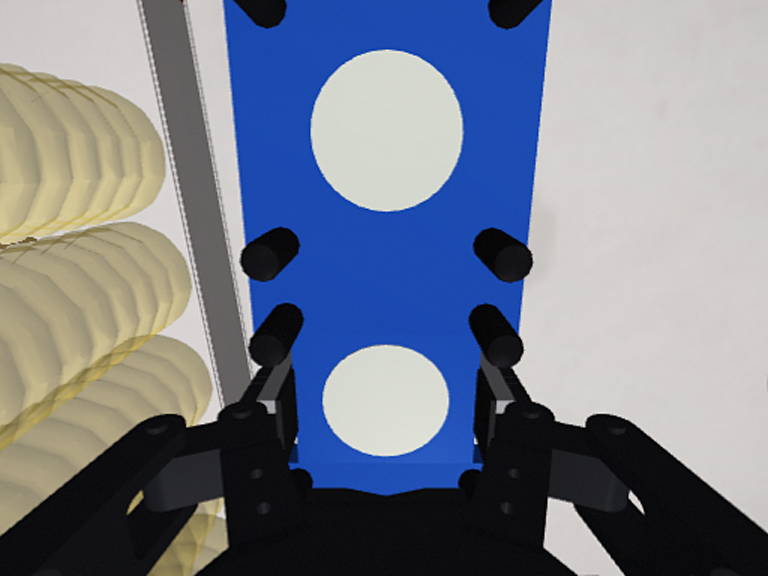

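View pics/t5.png

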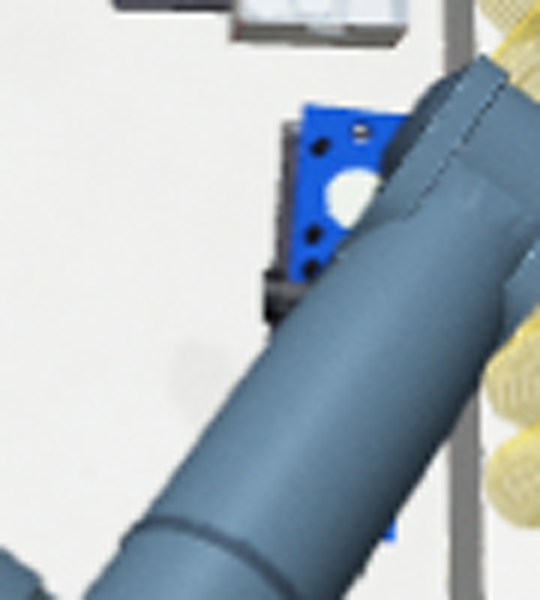

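```bash
python3 - <<'E'
from h import *
s=env.get_state(); st()
Tt=np.eye(4);Tt[:3,:3]=rot().as_matrix();Tt[:3,3]=s['tool_pos']
m=optics.camera_model("wrist"); C=np.linalg.inv(Tt)@m['cam_to_world']
def mod(pos,y):
    y=np.array(y,float);y/=np.linalg.norm(y);x=np.array([0,0,-1.]);T=np.eye(4);T[:3,:3]=np.c_[x,y,np.cross(x,y)];T[:3,3]=pos
    k=dict(m);k['cam_to_world']=T@C;return k
k=mod([.5132,-.2304,.3413],[.018,1,0])
f=lambda u,v,z:np.round(onz(k,(u+.5)/1.5-.5,(v+.5)/1.5-.5,z),4)
a=f(329.6,116.3,.04);b=f(325.2,350,.04);print(a,b,(a+b)/2,np.arctan2(b[1]-a[1],b[0]-a[0]),np.linalg.norm(b-a))
a=f(327,113.5,.066);b=f(323.5,353,.066);print(a,b,(a+b)/2,np.arctan2(b[1]-a[1],b[0]-a[0]),np.linalg.norm(b-a))
for w in [(.6414,-.2985),(.6475,-.2985)]: pass
mt=optics.camera_model("top")
print('hole now',onz(mt,280+360/6-.4,170+131/6-.4,.1044+.024))
# predicted pin tip spot in t5
for c in [(.5213,-.291),(.518,-.2875)]:
    u,v=proj(mt,(c[0]+.1247,c[1]-.0091,.066)); print((u-280+.4)*6,(v-170+.4)*6)
E
python3 - <<'E'
import cv2
im=cv2.imread('pics/t5.png')
cv2.imwrite('pics/t5z.png',cv2.resize(im[90:180,270:430],None,fx=4,fy=4,interpolation=2))
im=cv2.imread('pics/top1.png')
a=cv2.resize(im[230:300,580:680],None,fx=5,fy=5,interpolation=2);b=cv2.resize(im[480:550,560:660],None,fx=5,fy=5,interpolation=2)
cv2.imwrite('pics/t1z.png',cv2.vconcat([a,b])[:600])
E
```

```text
t 8.12 tcp [ 0.5185 -0.2889  0.1051] x [-0.  0. -1.] y [0.072 0.997 0.   ] z [ 0.997 -0.072 -0.   ] F [ 0.   0.4 -3.2] w 0.0564 q [-0.62  0.48 -0.1   1.   -0.   -0.54]
[ 0.3973 -0.2826  0.04  ] [ 0.6458 -0.3015  0.04  ] [ 0.52155 -0.29205  0.04   ] -0.07591019393889246 0.24921769600090604
[ 0.3974 -0.2817  0.066 ] [ 0.6373 -0.2993  0.066 ] [ 0.51735 -0.2905   0.066  ] -0.07323270380227688 0.2405447359640198
hole now [ 0.64477082 -0.29534866  0.1284    ]
350.7366300446182 150.43841334819598
345.6160055053075 155.02982307278802
```

View pics/t5z.png

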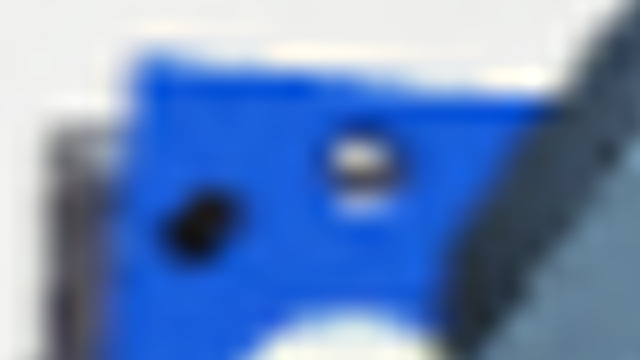

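View pics/t1z.png

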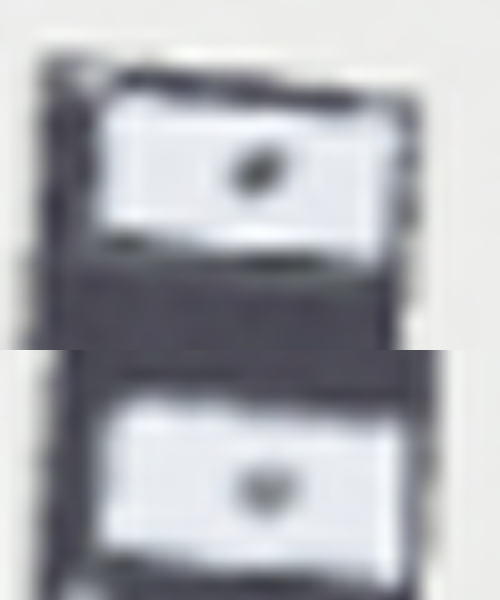

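>>> {"name": "servo_tool", "arguments": {
  "commands": "-1 0.01 -0.003 0.0025 0 0 0; -1 0.02 0 0 0 0 0; -1 0.013 0 0 0 0 0; -1 0 0 0 0 0 0; -1 0 0 0 0 0 0"
}}

```text
clock: 8.53
tool_pos: [0.52, -0.2923, 0.0612]
tool_rot: [0.706, 0.026, 0.707, -0.025]
wrist_force: [0.3, 0.6, -3.6]
grip_width: 0.0563
```

>>> {"name": "servo_tool", "arguments": {
  "commands": "-1 0 0 0 0 0 0; -1 0 0 0 0 0 0; -1 0 0 0 0 0 0; -1 0 0 0 0 0 0; -1 0 0 0 0 0 0"
}}

```text
clock: 8.95
tool_pos: [0.5213, -0.2933, 0.0629]
tool_rot: [0.707, 0.026, 0.706, -0.026]
wrist_force: [-1.2, 0.5, -3.8]
grip_width: 0.0569
```

```bash
python3 - <<'E'
from h import *
st(); plan([.521,-.2918,.056],-.0745,n=1)
im=crop("top",310,175,350,215,14,"t6.png")
mt=optics.camera_model("top"); s=env.get_state(); 
crop("wrist",150,0,350,120,3.5,"w6.png")
E
```

```text
t 8.95 tcp [ 0.5213 -0.2933  0.0629] x [ 0.001 -0.001 -1.   ] y [ 0.074  0.997 -0.001] z [ 0.997 -0.074  0.001] F [-1.2  0.5 -3.8] w 0.0569 q [-0.62  0.52 -0.15  0.9  -0.   -0.54]
rotdeg [0.1 0.1 0. ] dist [-0.0003  0.0015 -0.0069] n 1
1 0.0069 0.0015 -0.0004 0.05 0.06 0.04
```

View pics/t6.png

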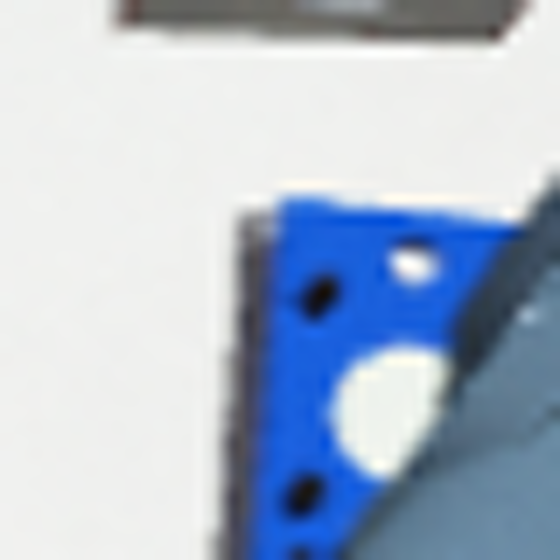

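View pics/w6.png

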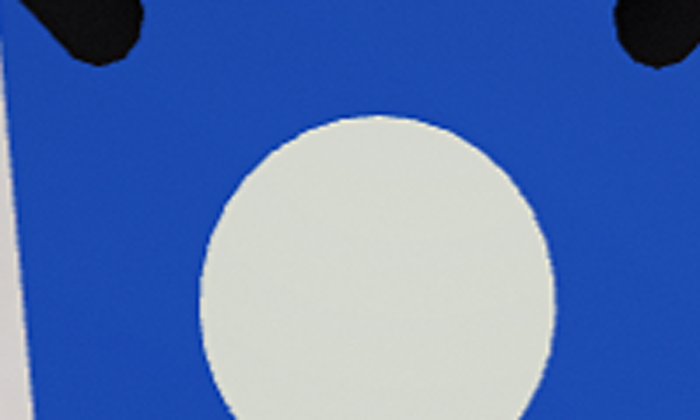

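>>> {"name": "servo_tool", "arguments": {
  "commands": "-1 0.007 0.001 0 0 0 0; -1 0.004 0 0 0 0 0; -1 0.004 0 0 0 0 0; -1 0 0 0 0 0 0; -1 0 0 0 0 0 0"
}}

```text
clock: 9.47
tool_pos: [0.5204, -0.2917, 0.0466]
tool_rot: [0.706, 0.026, 0.707, -0.026]
wrist_force: [-0.1, 0.9, -4.5]
grip_width: 0.0571
```

```bash
python3 - <<'E'
from h import *
st(); plan([.521,-.2918,.047],-.0745,n=1)
E
```

```text
t 9.47 tcp [ 0.5204 -0.2917  0.0466] x [-0.001  0.001 -1.   ] y [0.074 0.997 0.001] z [ 0.997 -0.074 -0.001] F [-0.1  0.9 -4.5] w 0.0571 q [-0.62  0.54 -0.17  0.87 -0.   -0.54]
rotdeg [ 0.1 -0.1 -0. ] dist [ 0.0006 -0.0001  0.0004] n 1
1 -0.0004 -0.0001 0.0006 0.05 -0.07 -0.04
```

>>> {"name": "servo_tool", "arguments": {
  "commands": "-1 0.004 0 0 0 0 0; -1 0.003 0 0 0 0 0; -1 0 0 0 0 0 0; -1 0 0 0 0 0 0"
}}

```text
clock: 9.8
tool_pos: [0.5207, -0.2919, 0.04]
tool_rot: [0.706, 0.026, 0.707, -0.026]
wrist_force: [-0.4, 0.4, -3.8]
grip_width: 0.0566
```

>>> {"name": "servo_tool", "arguments": {
  "commands": "-1 0.003 0 0 0 0 0; -1 0.003 0 0 0 0 0; -1 0 0 0 0 0 0; -1 0 0 0 0 0 0"
}}

```text
clock: 10.13
tool_pos: [0.5207, -0.2919, 0.034]
tool_rot: [0.706, 0.026, 0.707, -0.026]
wrist_force: [0.2, 0.2, -4.6]
grip_width: 0.0564
```

>>> {"name": "servo_tool", "arguments": {
  "commands": "-1 0.003 0 0 0 0 0; -1 0.003 0 0 0 0 0; -1 0 0 0 0 0 0; -1 0 0 0 0 0 0"
}}

```text
clock: 10.47
tool_pos: [0.5207, -0.2919, 0.028]
tool_rot: [0.706, 0.026, 0.707, -0.026]
wrist_force: [-0.8, 0.4, -3.8]
grip_width: 0.0566
```

>>> {"name": "servo_tool", "arguments": {
  "commands": "-1 0.003 0 0 0 0 0; -1 0 0 0 0 0 0; -1 0 0 0 0 0 0; -1 0 0 0 0 0 0"
}}

```text
clock: 10.8
tool_pos: [0.5213, -0.2923, 0.026]
tool_rot: [0.707, 0.026, 0.706, -0.026]
wrist_force: [-0.4, 1.4, 2.7]
grip_width: 0.0571
```

Contact at the seat height. Release slightly, then fully, and rise.

>>> {"name": "servo_tool", "arguments": {
  "commands": "-1 0.001 0 0 0 0 0; 0.5 0 0 0 0 0 0; 1 0 0 0 0 0 0; 1 0 0 0 0 0 0; 1 0 0 0 0 0 0"
}}

```text
clock: 11.22
tool_pos: [0.5211, -0.2922, 0.0242]
tool_rot: [0.707, 0.026, 0.707, -0.026]
wrist_force: [-0.5, -0.8, 0.1]
grip_width: 0.0857
```

>>> {"name": "servo_tool", "arguments": {
  "commands": "1 0 0 0 0 0 0; 1 0 0 0 0 0 0; 1 0 0 0 0 0 0; 1 0 0 0 0 0 0; 1 0 0 0 0 0 0"
}}

```text
clock: 11.63
tool_pos: [0.5209, -0.2921, 0.0243]
tool_rot: [0.707, 0.026, 0.707, -0.026]
wrist_force: [-0.1, -0.0, 0.1]
grip_width: 0.0853
```

>>> {"name": "servo_tool", "arguments": {
  "commands": "1 -0.02 0 0 0 0 0; 1 -0.03 0 0 0 0 0; 1 -0.03 0 0 0 0 0; 1 -0.04 0 0 0 0 0; 1 -0.04 0 0 0 0 0"
}}

```text
clock: 12.05
tool_pos: [0.5201, -0.2914, 0.1852]
tool_rot: [0.706, 0.026, 0.707, -0.026]
wrist_force: [0.5, -0.3, -0.4]
grip_width: 0.0854
```

>>> {"name": "servo_tool", "arguments": {
  "commands": "1 -0.04 0 0 0 0 0; 1 -0.04 0 0 0 0 0; 1 -0.02 0.02 0 0 0 0; 1 0 0.02 0 0 0 0; 1 0 0 0 0 0 0"
}}

```text
clock: 12.47
tool_pos: [0.5251, -0.2501, 0.2871]
tool_rot: [0.708, 0.025, 0.705, -0.025]
wrist_force: [0.4, 1.2, 0.1]
grip_width: 0.0856
```

>>> {"name": "servo_tool", "arguments": {
  "commands": "1 0 0.02 0 0 0 0; 1 0 0.02 0 0 0 0; 1 0 0 0 0 0 0; 1 0 0 0 0 0 0; 1 0 0 0 0 0 0"
}}

```text
clock: 12.88
tool_pos: [0.5266, -0.2128, 0.2838]
tool_rot: [0.706, 0.026, 0.707, -0.026]
wrist_force: [-0.5, -0.5, -0.0]
grip_width: 0.0854
```

```bash
python3 - <<'E'
from h import *
st(); m=optics.camera_model("wrist")
crop("wrist",0,0,512,384,1.5,"w7.png")
for n in ["jar_green_mid","jar_black_mid","jar_white_mid"]: print(n,box(n,"wrist"))
E
```

```text
t 12.88 tcp [ 0.5266 -0.2128  0.2838] x [-0.001 -0.    -1.   ] y [ 0.074  0.997 -0.   ] z [ 0.997 -0.074 -0.001] F [-0.5 -0.5 -0. ] w 0.0854 q [-0.5   0.36  0.19  1.4  -0.   -0.42]
jar_green_mid [(0.82, [368.7, 172.5, 75.3, 61.2])]
jar_black_mid [(0.95, [400.5, 234.2, 77.7, 59.0]), (0.27, [368.7, 172.0, 77.8, 61.8])]
jar_white_mid [(0.72, [260.5, 287.0, 50.3, 41.4])]
```

View pics/w7.png

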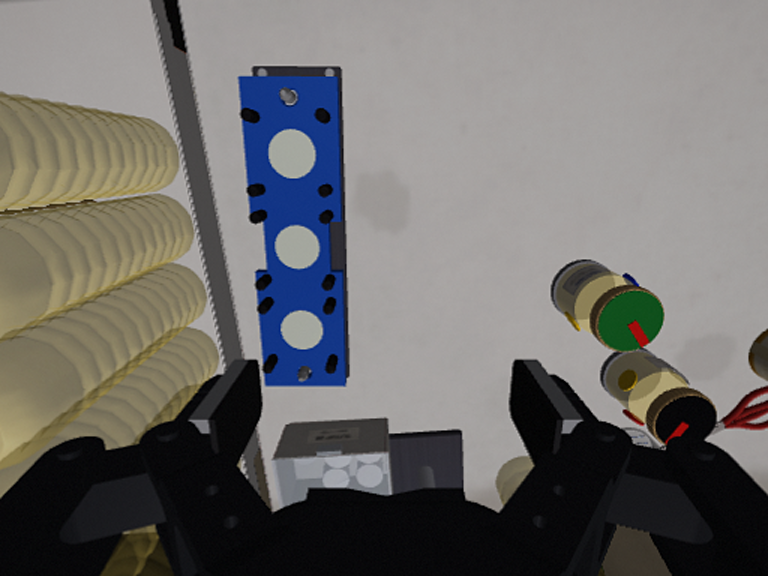

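```bash
python3 - <<'E'
from h import *
m=optics.camera_model("wrist")
f=lambda u,v,z:np.round(onz(m,(u+.5)/1.5-.5,(v+.5)/1.5-.5,z),4)
for n,p in [("n0",(292,154)),("n1",(297,247)),("n2",(301,329))]: print(n,f(*p,.05))
im=cv2.imread('pics/w7.png');hsv=cv2.cvtColor(im,cv2.COLOR_BGR2HSV)
def lidfit(M):
    c=max(cv2.findContours(M,0,2)[0],key=cv2.contourArea); c=cv2.convexHull(c);print(len(c)); P=np.array([f(*p,.094)[:2] for p in c[:,0]],np.float32); return cv2.minEnclosingCircle(P),P.mean(0)
G=cv2.inRange(hsv,(45,80,30),(75,255,255)); print('green',lidfit(G))
print(f(631,319,.094),f(683,416,.094))
a,b=f(630,322,.094),f(644,346,.094);print('gbar',a,b,np.degrees(np.arctan2(*(b-a)[1::-1])))
a,b=f(685,424,.094),f(668,440,.094);print('bbar',a,b,np.degrees(np.arctan2(*(b-a)[1::-1])))
mt=optics.camera_model("top"); im=crop("top",220,160,360,280,5.5,"t7.png")
cv2.imwrite('pics/w7z.png',cv2.resize(cv2.imread('pics/w7.png')[250:460,540:768],None,fx=2.5,fy=2.5,interpolation=2))
E
```

```text
n0 [ 0.4422 -0.2861  0.05  ]
n1 [ 0.5219 -0.2926  0.05  ]
n2 [ 0.6011 -0.2994  0.05  ]
30
green (((0.5977460145950317, -0.012228722684085369), 0.027422616258263588), array([ 0.59278667, -0.01326   ], dtype=float32))
[ 0.5957 -0.0119  0.094 ] [0.6933 0.0433 0.094 ]
gbar [ 0.5983 -0.0125  0.094 ] [0.6213 0.0014 0.094 ] 31.146575884550682
bbar [0.7019 0.0462 0.094 ] [0.7178 0.0327 0.094 ] -40.33314162856095
```

View pics/w7z.png

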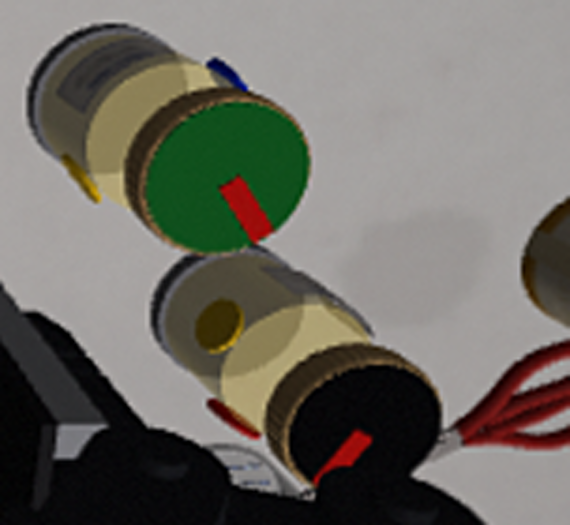

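View pics/t7.png

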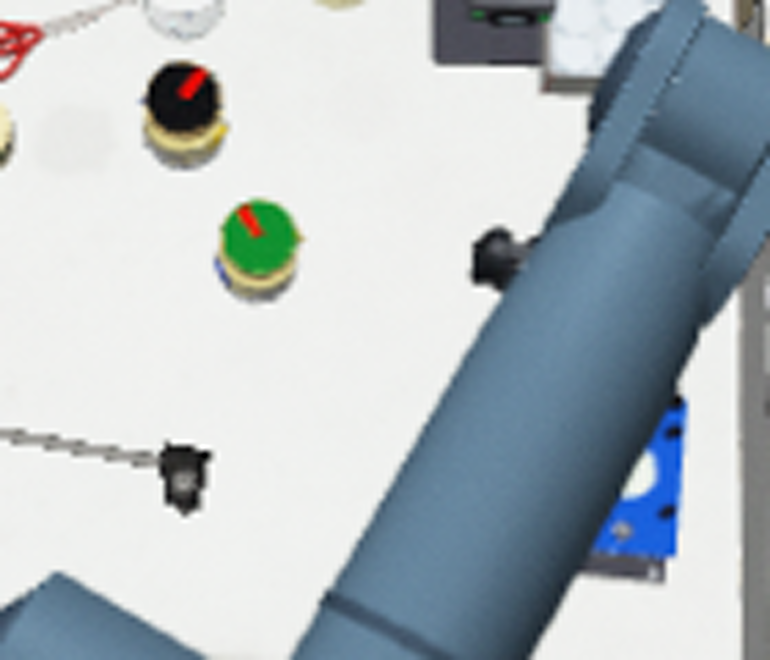

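```bash
python3 - <<'E'
import cv2
im=cv2.imread('pics/top0.png')
a=cv2.resize(im[138:182,290:350],None,fx=8,fy=8,interpolation=2)
im=cv2.imread('pics/scene0.png')
b=cv2.resize(im[155:220,245:325],None,fx=6,fy=6,interpolation=2)
cv2.imwrite('pics/rd.png',a);cv2.imwrite('pics/rs.png',b)
E
```

```text
(no output)
```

View pics/rd.png

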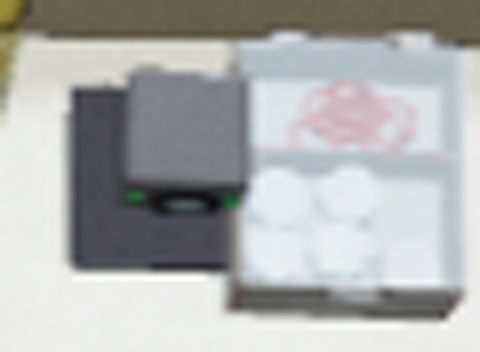

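View pics/rs.png

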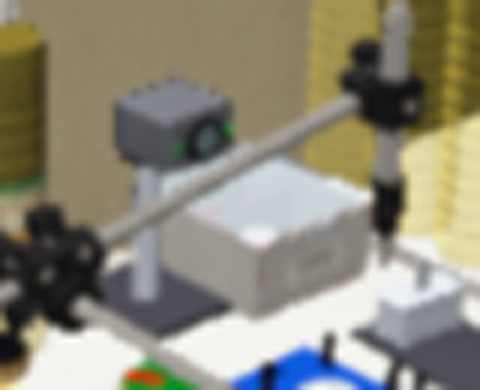

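```bash
python3 - <<'E'
from h import *
mt=optics.camera_model("top");ms=optics.camera_model("scene")
f=lambda u,v,z:np.round(onz(mt,290+(u+.5)/8-.5,138+(v+.5)/8-.5,z),4)
for p in [(125,185),(243,190),(130,72),(245,78)]: print(p,f(*p,.173))
for p in [(135,197),(232,200),(185,203)]: print(p,f(*p,.152))
def tri(a,b):
    o1,d1=ray(mt,*a);o2,d2=ray(ms,*b);A=np.c_[d1,-d2];t=np.linalg.lstsq(A,o2-o1,rcond=None)[0];p1=o1+d1*t[0];p2=o2+d2*t[1];return np.round((p1+p2)/2,4),np.round(np.linalg.norm(p1-p2),4)
print('boom',tri((180+293/4,130+455/4),(245+375/6,155+100/6)))
g=lambda u,v:(245+(u+.5)/6-.5,155+(v+.5)/6-.5); h=lambda u,v:(290+(u+.5)/8-.5,138+(v+.5)/8-.5)
print('head top corners', tri(h(125,185),g(178,120)),tri(h(243,190),g(232,100)),tri(h(130,72),g(115,102)),tri(h(245,78),g(175,80)))
print('lens',tri(h(185,203),g(207,137)))
E
```

```text
(125, 185) [ 0.7522 -0.1542  0.173 ]
(243, 190) [ 0.7517 -0.2116  0.173 ]
(130, 72) [ 0.8099 -0.1562  0.173 ]
(245, 78) [ 0.8089 -0.2125  0.173 ]
(135, 197) [ 0.7527 -0.1613  0.152 ]
(232, 200) [ 0.7528 -0.209   0.152 ]
(185, 203) [ 0.7505 -0.1859  0.152 ]
boom (array([0.3987, 0.0329, 0.3577]), np.float64(0.0064))
head top corners (array([ 0.7485, -0.1564,  0.1757]), np.float64(0.0075)) (array([ 0.7507, -0.2122,  0.1735]), np.float64(0.0023)) (array([ 0.8108, -0.1577,  0.1673]), np.float64(0.0028)) (array([ 0.8097, -0.2136,  0.1688]), np.float64(0.0016))
lens (array([ 0.7487, -0.1868,  0.1538]), np.float64(0.0033))
```

```bash
cat > kin.py <<'E'
import numpy as np
D=[(.378,.080,.5751,.2313),(.39,.38,.5751,.3413),(.14,.03,.4645,.3315),(.36,.33,.5626,.3413),(.34,-.19,.5393,.1473),(.47,-.39,.5375,.0098),(.36,.19,.568,.2838),(.52,-.15,.598,.0629),(.54,-.17,.5966,.0466)]
A=[];b=[]
for q2,q3,r,z in D:
    a=q2-q3
    A+= [[np.sin(q2),np.cos(a),-np.sin(a),1,0],[np.cos(q2),-np.sin(a),-np.cos(a),0,1]]; b+=[r,z]
x,res,_,_=np.linalg.lstsq(np.array(A),np.array(b),rcond=None)
if __name__=='__main__': print(x,res, 'L2',np.hypot(x[1],x[2]),'k',np.arctan2(x[2],x[1]), np.abs(np.array(A)@x-b).max())
E
python3 kin.py
```

```text
[ 0.47574609  0.38251897 -0.08159056  0.00993565 -0.17657787] [2.7868891e-05] L2 0.39112374367856817 k -0.21014886402645674 0.002589926070091314
```

```bash
python3 - <<'E'
from h import *
import kin
ms=optics.camera_model("scene");mt=optics.camera_model("top")
for z in [0,.1,.2,.3]: print(z,np.round(proj(ms,(0,0,z)),0),np.round(proj(mt,(0,0,z)),0))
# elbow at start for shoulder heights
x=kin.x;q1,q2,q3=-1.435,.378,.08
e=np.array([np.cos(q1),np.sin(q1)])
for S in [.15,.2,.25,.3,.36]:
    r=x[3]+x[0]*np.sin(q2);z=S+x[0]*np.cos(q2)
    w=.5751;zw=.2313+S-x[4]
    print(S,'elbow',np.round(proj(ms,(*(e*r),z))),np.round(proj(mt,(*(e*r),z))),'wrist',np.round(proj(ms,(*(e*w),zw))),np.round(proj(mt,(*(e*w),zw))), 'tcp',np.round(proj(ms,(*(e*w),.2313))))
E
```

```text
0 [409. 328.] [259. 356.]
0.1 [416. 300.] [259. 359.]
0.2 [423. 271.] [260. 362.]
0.3 [430. 238.] [260. 366.]
0.15 elbow [478. 110.] [329. 374.] wrist [509.  98.] [461. 354.] tcp [486. 189.]
0.2 elbow [483.  90.] [332. 377.] wrist [513.  82.] [469. 356.] tcp [486. 189.]
0.25 elbow [487.  69.] [335. 380.] wrist [517.  66.] [477. 358.] tcp [486. 189.]
0.3 elbow [492.  48.] [338. 383.] wrist [521.  50.] [486. 360.] tcp [486. 189.]
0.36 elbow [497.  21.] [343. 388.] wrist [526.  30.] [498. 363.] tcp [486. 189.]
```

```bash
python3 - <<'E'
from h import *
st();plan([.597,-.0115,.18],0,n=7)
E
```

```text
t 13.13 tcp [ 0.5267 -0.213   0.2841] x [-0. -0. -1.] y [ 0.075  0.997 -0.   ] z [ 0.997 -0.075 -0.   ] F [-0.1  0.3 -0.7] w 0.0857 q [-0.5   0.36  0.19  1.4  -0.   -0.42]
rotdeg [-4.3 -0.   0. ] dist [ 0.0703  0.2015 -0.1041] n 7
1 0.0149 0.0295 0.0079 -0.61 -0.00 0.00; 1 0.0149 0.0294 0.0082 -0.61 -0.00 0.00; 1 0.0149 0.0293 0.0085 -0.61 -0.00 0.00; 1 0.0149 0.0292 0.0088 -0.61 -0.00 0.00; 1 0.0149 0.0291 0.0091 -0.61 -0.00 0.00; 1 0.0149 0.0290 0.0094 -0.61 -0.00 0.00; 1 0.0149 0.0289 0.0097 -0.61 -0.00 0.00
```

>>> {"name": "servo_tool", "arguments": {
  "commands": "1 0.015 0.03 0.008 -0.6 0 0; 1 0.015 0.03 0.008 -0.6 0 0; 1 0.015 0.029 0.009 -0.6 0 0; 1 0.015 0.029 0.009 -0.6 0 0; 1 0.015 0.029 0.009 -0.6 0 0"
}}

```text
clock: 13.55
tool_pos: [0.578, -0.0669, 0.2086]
tool_rot: [0.707, 0.008, 0.707, -0.008]
wrist_force: [0.7, -0.4, -0.6]
grip_width: 0.0855
```

>>> {"name": "servo_tool", "arguments": {
  "commands": "1 0.015 0.029 0.01 -0.6 0 0; 1 0.014 0.025 0.01 -0.6 0 0; 1 0 0 0 0 0 0; 1 0 0 0 0 0 0; 1 0 0 0 0 0 0"
}}

```text
clock: 13.97
tool_pos: [0.5985, -0.0146, 0.1804]
tool_rot: [0.707, -0.0, 0.707, -0.0]
wrist_force: [0.4, 0.2, 0.7]
grip_width: 0.0853
```

>>> {"name": "servo_tool", "arguments": {
  "commands": "1 0 0 0 0 0 0; 1 0 0 0 0 0 0; 1 0 0 0 0 0 0"
}}

```text
clock: 14.22
tool_pos: [0.5987, -0.0152, 0.1811]
tool_rot: [0.708, 0.001, 0.707, -0.001]
wrist_force: [0.1, -0.0, -0.4]
grip_width: 0.0852
```

```bash
python3 - <<'E'
from h import *
st();m=optics.camera_model("wrist");plan([.597,-.0115,.047],0,n=5)
crop("wrist",0,0,512,384,1.5,"w8.png")
print(np.array(proj(m,(.597,-.0115,.094)))*1.5)
a=np.radians(30);print(np.array(proj(m,(.597+.02*np.cos(a),-.0115+.02*np.sin(a),.094)))*1.5)
E
```

```text
t 14.22 tcp [ 0.5987 -0.0152  0.1811] x [ 0.001 -0.    -1.   ] y [ 0.002  1.    -0.   ] z [ 1.    -0.002  0.001] F [ 0.1 -0.  -0.4] w 0.0852 q [-0.13  0.44  0.05  1.18 -0.   -0.13]
rotdeg [-0.1  0.1  0. ] dist [-0.0017  0.0037 -0.1341] n 5
1 0.0268 0.0008 -0.0004 -0.02 0.02 0.00; 1 0.0268 0.0008 -0.0004 -0.02 0.02 0.00; 1 0.0268 0.0007 -0.0004 -0.02 0.02 0.00; 1 0.0268 0.0007 -0.0004 -0.02 0.02 0.00; 1 0.0268 0.0007 -0.0003 -0.02 0.02 0.00
[391.48510212 291.56935153]
[408.69544634 320.10700462]
```

View pics/w8.png

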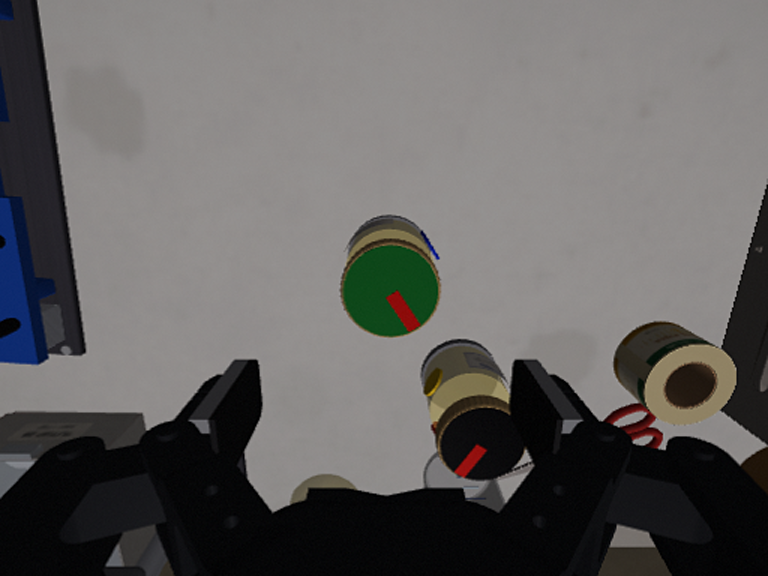

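>>> {"name": "servo_tool", "arguments": {
  "commands": "1 0.03 0.002 -0.001 0 0 0; 1 0.03 0.002 -0.001 0 0 0; 1 0.03 0 0 0 0 0; 1 0.025 0 0 0 0 0; 1 0 0 0 0 0 0"
}}

```text
clock: 14.68
tool_pos: [0.592, -0.01, 0.0602]
tool_rot: [0.704, 0.001, 0.71, -0.0]
wrist_force: [-1.6, -0.5, -0.6]
grip_width: 0.0853
```

>>> {"name": "servo_tool", "arguments": {
  "commands": "1 0.01 0 0 0 0 0; 1 0.009 0 0 0 0 0; 1 0 0 0 0 0 0; 1 0 0 0 0 0 0; 1 0 0 0 0 0 0"
}}

```text
clock: 15.1
tool_pos: [0.5975, -0.0102, 0.0475]
tool_rot: [0.708, 0.0, 0.706, -0.0]
wrist_force: [0.3, 1.2, 0.0]
grip_width: 0.0852
```

```bash
python3 - <<'E'
from h import *
st();plan([.597,-.0115,.047],0,n=1)
E
```

```text
t 15.1 tcp [ 0.5975 -0.0102  0.0475] x [ 0.002 -0.    -1.   ] y [ 0.  1. -0.] z [ 1.    -0.     0.002] F [0.3 1.2 0. ] w 0.0852 q [-0.12  0.53 -0.17  0.87 -0.   -0.12]
rotdeg [-0.   0.1  0. ] dist [-0.0005 -0.0013 -0.0005] n 1
1 0.0005 -0.0013 -0.0005 -0.02 0.13 0.02
```

>>> {"name": "servo_tool", "arguments": {
  "commands": "-1 0 -0.001 0 0 0 0; -1 0 0 0 0 0 0; -1 0 0 0 0 0 0; -1 0 0 0 0 0 0; -1 0 0 0 0 0 0"
}}

```text
clock: 15.52
tool_pos: [0.5972, -0.0114, 0.0477]
tool_rot: [0.708, -0.0, 0.706, -0.0]
wrist_force: [-0.7, -0.3, 5.9]
grip_width: 0.0606
```

>>> {"name": "servo_tool", "arguments": {
  "commands": "-1 0 0 0 0 0 0; -1 0 0 0 0 0 0; -1 0 0 0 0 0 0; -1 0 0 0 0 0 0; -1 0 0 0 0 0 0"
}}

```text
clock: 15.93
tool_pos: [0.5972, -0.0115, 0.0477]
tool_rot: [0.708, -0.0, 0.706, -0.0]
wrist_force: [-1.3, -0.9, 5.2]
grip_width: 0.0604
```

>>> {"name": "servo_tool", "arguments": {
  "commands": "-1 -0.01 0 0 0 0 0; -1 -0.02 0 0 0 0 0; -1 -0.03 0 0 0 0 0; -1 -0.03 0 0 0 0 0; -1 -0.02 0 0 0 0 0"
}}

```text
clock: 16.35
tool_pos: [0.5965, -0.011, 0.1588]
tool_rot: [0.707, 0.0, 0.707, -0.0]
wrist_force: [1.1, 0.6, -4.8]
grip_width: 0.0602
```

```bash
python3 - <<'E'
from h import *
st();plan([.62,-.10,.158],np.radians(-120),n=17,jaw=-1)
E
```

```text
t 16.35 tcp [ 0.5965 -0.011   0.1588] x [ 0.001 -0.    -1.   ] y [ 0.  1. -0.] z [ 1.    -0.     0.001] F [ 1.1  0.6 -4.8] w 0.0602 q [-0.12  0.45 -0.    1.12  0.   -0.12]
rotdeg [ 1.2e+02  0.0e+00 -1.0e-01] dist [ 0.0235 -0.089  -0.0008] n 17
-1 0.0001 -0.0052 0.0014 7.06 0.00 -0.00; -1 0.0001 -0.0050 0.0020 7.06 0.00 -0.00; -1 0.0001 -0.0047 0.0026 7.06 0.00 -0.00; -1 0.0001 -0.0044 0.0032 7.06 0.00 -0.00; -1 0.0001 -0.0040 0.0037 7.06 0.00 -0.00; -1 0.0001 -0.0035 0.0042 7.06 0.00 -0.00; -1 0.0001 -0.0029 0.0045 7.06 0.00 -0.00; -1 0.0001 -0.0024 0.0049 7.06 0.00 -0.00; -1 0.0001 -0.0017 0.0051 7.06 0.00 -0.00; -1 0.0001 -0.0011 0.0053 7.06 0.00 -0.00; -1 0.0001 -0.0004 0.0054 7.06 0.00 -0.00; -1 0.0001 0.0002 0.0054 7.06 0.00 -0.00; -1 0.0001 0.0009 0.0053 7.06 0.00 -0.00; -1 0.0001 0.0015 0.0052 7.06 0.00 -0.00; -1 0.0001 0.0022 0.0050 7.06 0.00 -0.00; -1 0.0001 0.0028 0.0047 7.06 0.00 -0.00; -1 0.0000 0.0033 0.0043 7.06 0.00 -0.00
```

>>> {"name": "servo_tool", "arguments": {
  "commands": "-1 0 -0.02 0.005 0 0 0; -1 0 -0.03 0.01 7 0 0; -1 0 -0.03 0.01 7 0 0; -1 0 -0.01 0 7 0 0; -1 0 0 0 7 0 0"
}}

```text
clock: 16.77
tool_pos: [0.6145, -0.1048, 0.1557]
tool_rot: [0.685, 0.174, 0.686, -0.175]
wrist_force: [-0.3, 1.2, -3.2]
grip_width: 0.0603
```

>>> {"name": "servo_tool", "arguments": {
  "commands": "-1 0 0 0 7 0 0; -1 0 0 0 7 0 0; -1 0 0 0 7 0 0; -1 0 0 0 7 0 0; -1 0 0 0 7 0 0"
}}

```text
clock: 17.18
tool_pos: [0.6142, -0.1014, 0.1557]
tool_rot: [0.601, 0.371, 0.603, -0.372]
wrist_force: [0.8, 0.2, -5.0]
grip_width: 0.0608
```

>>> {"name": "servo_tool", "arguments": {
  "commands": "-1 0 0 0 7 0 0; -1 0 0 0 7 0 0; -1 0 0 0 7 0 0; -1 0 0 0 7 0 0; -1 0 0 0 7 0 0"
}}

```text
clock: 17.6
tool_pos: [0.6142, -0.1014, 0.1557]
tool_rot: [-0.461, -0.535, -0.463, 0.536]
wrist_force: [-0.4, -0.1, -4.6]
grip_width: 0.0608
```

>>> {"name": "servo_tool", "arguments": {
  "commands": "-1 0 0 0 7 0 0; -1 0 0 0 7 0 0; -1 0 0 0 2 0 0; -1 0 0 0 0 0 0; -1 0 0 0 0 0 0"
}}

```text
clock: 18.02
tool_pos: [0.6146, -0.1015, 0.1559]
tool_rot: [-0.385, -0.592, -0.386, 0.593]
wrist_force: [0.5, 0.1, -5.2]
grip_width: 0.0602
```

```bash
python3 - <<'E'
from h import *
st();plan([.675,-.1835,.154],np.radians(-121),n=6,jaw=-1)
crop("wrist",0,0,512,384,1.5,"w9.png")
crop("scene",220,140,340,260,4.8,"s9.png")
crop("top",220,130,360,270,4.2,"t9.png")
E
```

```text
t 18.02 tcp [ 0.6146 -0.1015  0.1559] x [-0.002  0.    -1.   ] y [ 0.914 -0.406 -0.002] z [-0.406 -0.914  0.   ] F [ 0.5  0.1 -5.2] w 0.0602 q [-0.27  0.5   0.08  1.15 -0.    1.72]
rotdeg [7.1 0.  0.1] dist [ 0.0604 -0.082  -0.0019] n 6
-1 0.0003 0.0147 0.0084 1.18 0.00 0.01; -1 0.0003 0.0149 0.0081 1.18 0.00 0.01; -1 0.0003 0.0151 0.0078 1.18 0.00 0.01; -1 0.0003 0.0152 0.0075 1.18 0.00 0.01; -1 0.0003 0.0154 0.0072 1.18 0.00 0.01; -1 0.0003 0.0155 0.0068 1.18 0.00 0.01
```

View pics/w9.png

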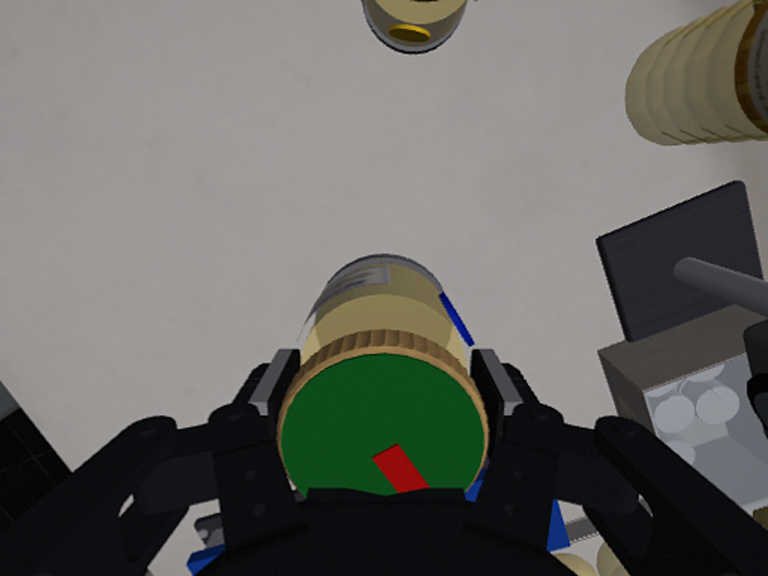

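View pics/s9.png

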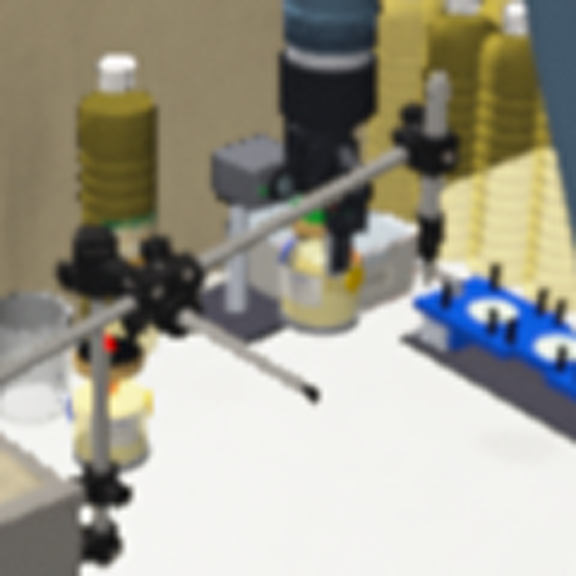

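>>> {"name": "servo_tool", "arguments": {
  "commands": "-1 0 0.014 0.008 1.2 0 0; -1 0 0.015 0.008 1.2 0 0; -1 0 0.015 0.008 1.2 0 0; -1 0 0.015 0.0075 1.2 0 0; -1 0 0.015 0.007 1.2 0 0"
}}

```text
clock: 18.58
tool_pos: [0.6647, -0.1698, 0.1562]
tool_rot: [-0.353, -0.612, -0.353, 0.613]
wrist_force: [0.4, 0.5, -5.7]
grip_width: 0.0601
```

>>> {"name": "servo_tool", "arguments": {
  "commands": "-1 0 0.012 0.007 1 0 0; -1 0 0 0 0 0 0; -1 0 0 0 0 0 0; -1 0 0 0 0 0 0; -1 0 0 0 0 0 0"
}}

```text
clock: 19.0
tool_pos: [0.6708, -0.1804, 0.1563]
tool_rot: [-0.348, -0.615, -0.349, 0.615]
wrist_force: [0.2, 0.0, -3.9]
grip_width: 0.0606
```

```bash
python3 - <<'E'
from h import *
st();plan([.675,-.1835,.154],np.radians(-121),n=1,jaw=-1)
crop("wrist",0,0,512,384,1.5,"w10.png")
crop("scene",220,140,340,260,4.8,"s10.png")
crop("top",260,120,380,240,4.8,"t10.png")
E
```

```text
t 19.0 tcp [ 0.6708 -0.1804  0.1563] x [-0.001  0.001 -1.   ] y [ 0.858 -0.514 -0.001] z [-0.514 -0.858 -0.   ] F [ 0.2  0.  -3.9] w 0.0606 q [-0.35  0.66  0.35  1.26  0.    1.76]
rotdeg [ 0.  -0.   0.1] dist [ 0.0042 -0.0031 -0.0023] n 1
-1 0.0023 0.0053 0.0005 0.04 -0.00 0.05
```

View pics/w10.png

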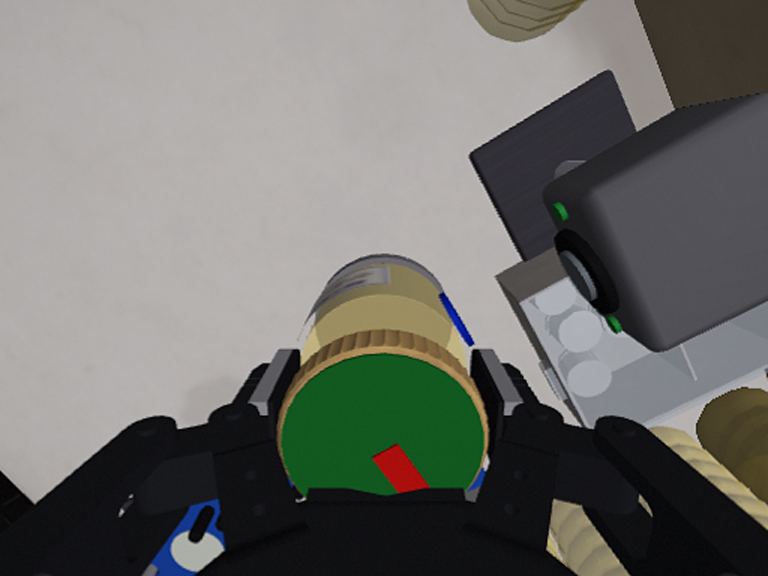

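View pics/s10.png

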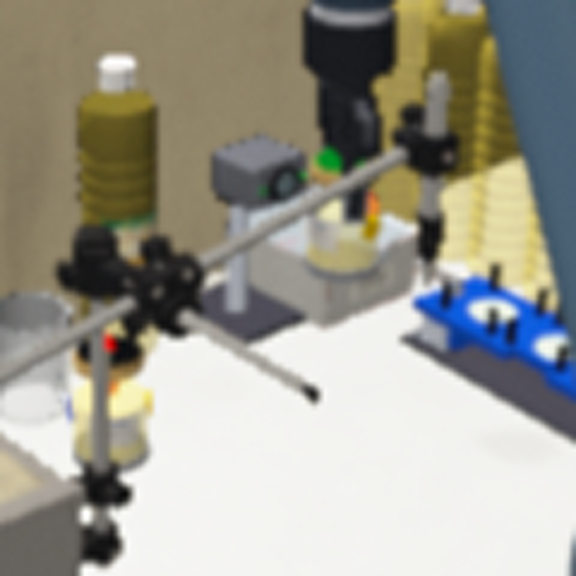

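View pics/t10.png

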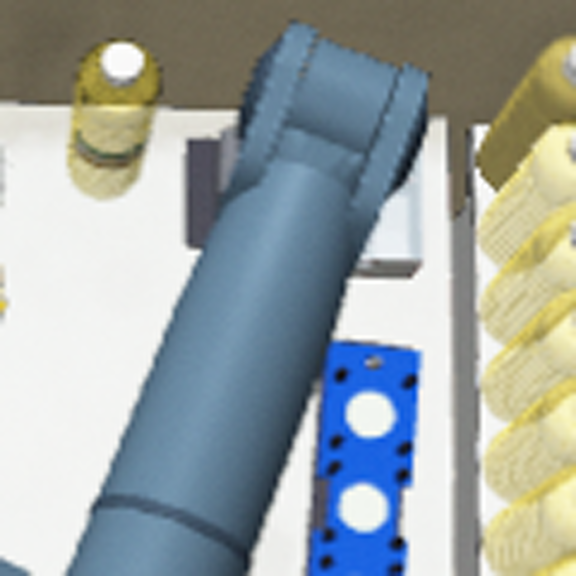

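```bash
python3 - <<'E'
from h import *
m=optics.camera_model("wrist")
f=lambda u,v,z:np.round(onz(m,(u+.5)/1.5-.5,(v+.5)/1.5-.5,z),4)
a,b,c=f(561,212,.152),f(615,324,.152),f(582,276,.152); print(a,b,c)
d=b-a;print('lens dir deg',np.degrees(np.arctan2(d[1],d[0]))+90)
print('head front top edge',f(597,190,.173),f(668,350,.173))
print('blue dot', f(457,318,.152)); st()
print('lid', f(383,433,.201))
print(np.array(proj(m,(.6708,-.1804,.201)))*1.5)
z=.2;a,b=f(386,451,z),f(413,489,z);print('bar',np.degrees(np.arctan2(*(b-a)[1::-1])))
E
```

```text
[ 0.7514 -0.1636  0.152 ] [ 0.7515 -0.2119  0.152 ] [ 0.7484 -0.1885  0.152 ]
lens dir deg 0.11862463280873214
head front top edge [ 0.7568 -0.1567  0.173 ] [ 0.7567 -0.2159  0.173 ]
blue dot [ 0.7022 -0.1795  0.152 ]
t 19.15 tcp [ 0.671  -0.1805  0.1565] x [-0.  0. -1.] y [ 0.857 -0.515 -0.   ] z [-0.515 -0.857  0.   ] F [-0.   0.1 -4.9] w 0.0604 q [-0.35  0.66  0.35  1.26 -0.    1.76]
lid [ 0.6714 -0.178   0.201 ]
[385.23419499 440.23493608]
bar -90.0
```

>>> {"name": "servo_tool", "arguments": {
  "commands": "-1 0.002 0.006 0.0035 0 0 0; -1 0 0 0 0 0 0; -1 0 0 0 0 0 0; -1 0 0 0 0 0 0; -1 0 0 0 0 0 0"
}}

```text
clock: 19.57
tool_pos: [0.6746, -0.1873, 0.1543]
tool_rot: [-0.348, -0.615, -0.348, 0.616]
wrist_force: [-0.2, 0.0, -4.8]
grip_width: 0.0604
```

>>> {"name": "servo_tool", "arguments": {
  "commands": "-1 0 0 0 0 0 0; -1 0 0 0 0 0 0; -1 0 0 0 0 0 0; -1 0 0 0 0 0 0; -1 0 0 0 0 0 0"
}}

```text
clock: 19.98
tool_pos: [0.6746, -0.1873, 0.1543]
tool_rot: [-0.348, -0.615, -0.348, 0.615]
wrist_force: [0.3, 0.2, -5.8]
grip_width: 0.0605
```

>>> {"name": "servo_tool", "arguments": {
  "commands": "-1 0 0 0 0 0 0; -1 0 0 0 0 0 0; -1 0 0 0 0 0 0; -1 0 0 0 0 0 0; -1 0 0 0 0 0 0"
}}

```text
clock: 20.4
tool_pos: [0.6746, -0.1874, 0.1543]
tool_rot: [-0.348, -0.615, -0.348, 0.615]
wrist_force: [-0.0, -0.3, -5.2]
grip_width: 0.0608
```

>>> {"name": "servo_tool", "arguments": {
  "commands": "-1 0 0 0 -7 0 0; -1 0 0 0 -7 0 0; -1 0 0 0 -7 0 0; -1 0 0 0 -7 0 0; -1 0 0 0 -7 0 0"
}}

```text
clock: 20.82
tool_pos: [0.6746, -0.1874, 0.1543]
tool_rot: [0.519, 0.481, 0.518, -0.481]
wrist_force: [0.1, -0.1, -6.0]
grip_width: 0.0606
```

>>> {"name": "servo_tool", "arguments": {
  "commands": "-1 0 0 0 -7 0 0; -1 0 0 0 -7 0 0; -1 0 0 0 -7 0 0; -1 0 0 0 -7 0 0; -1 0 0 0 -7 0 0"
}}

```text
clock: 21.23
tool_pos: [0.6746, -0.1874, 0.1543]
tool_rot: [0.639, 0.303, 0.639, -0.303]
wrist_force: [0.8, 0.6, -4.4]
grip_width: 0.0605
```

>>> {"name": "servo_tool", "arguments": {
  "commands": "-1 0 0 0 -7 0 0; -1 0 0 0 -7 0 0; -1 0 0 0 -6 0 0; -1 0 0 0 0 0 0; -1 0 0 0 0 0 0"
}}

```text
clock: 21.65
tool_pos: [0.6746, -0.1873, 0.1543]
tool_rot: [0.681, 0.19, 0.681, -0.19]
wrist_force: [-1.2, 1.1, -4.8]
grip_width: 0.0606
```

```bash
python3 - <<'E'
from h import *
st();plan([.675,-.1875,.154],np.radians(-31),n=1,jaw=-1)
crop("wrist",0,0,512,384,1.5,"w11.png")
E
```

```text
t 21.65 tcp [ 0.6746 -0.1873  0.1543] x [ 0. -0. -1.] y [ 0.518  0.856 -0.   ] z [ 0.856 -0.518  0.   ] F [-1.2  1.1 -4.8] w 0.0606 q [-0.36  0.67  0.36  1.26 -0.    0.18]
rotdeg [-0.2  0.   0. ] dist [ 0.0004 -0.0002 -0.0003] n 1
-1 0.0003 0.0001 0.0004 -0.17 0.00 0.00
```

View pics/w11.png

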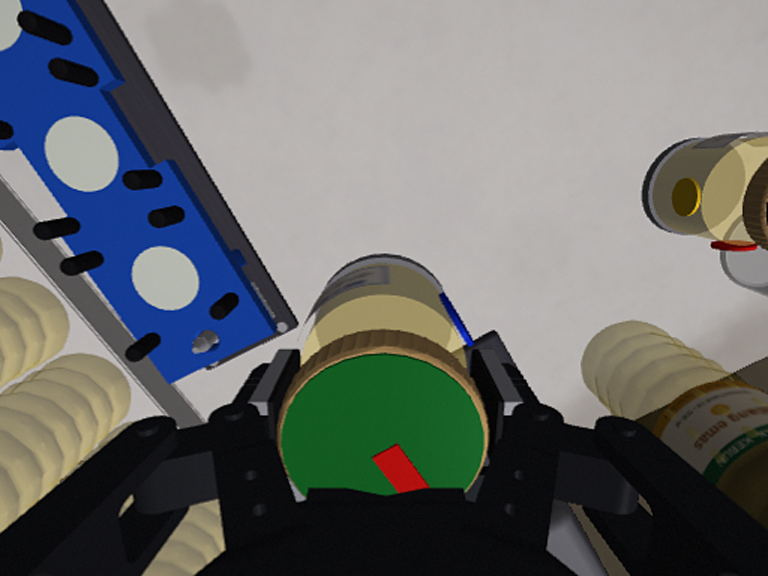

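>>> {"name": "servo_tool", "arguments": {
  "commands": "-1 0 0 0 0 0 0; -1 0 0 0 0 0 0; -1 0 0 0 0 0 0; -1 0 0 0 0 0 0; -1 0 0 0 0 0 0"
}}

```text
clock: 22.12
tool_pos: [0.6746, -0.1874, 0.1543]
tool_rot: [0.681, 0.189, 0.681, -0.189]
wrist_force: [0.9, 0.1, -4.1]
grip_width: 0.0604
```

>>> {"name": "servo_tool", "arguments": {
  "commands": "-1 0 0 0 0 0 0; -1 0 0 0 0 0 0; -1 0 0 0 0 0 0; -1 0 0 0 0 0 0; -1 0 0 0 0 0 0"
}}

```text
clock: 22.53
tool_pos: [0.6746, -0.1873, 0.1543]
tool_rot: [0.681, 0.189, 0.681, -0.189]
wrist_force: [0.0, -0.2, -4.6]
grip_width: 0.0604
```

>>> {"name": "servo_tool", "arguments": {
  "commands": "-1 0 0 0 -7 0 0; -1 0 0 0 -7 0 0; -1 0 0 0 -7 0 0; -1 0 0 0 -7 0 0; -1 0 0 0 -7 0 0"
}}

```text
clock: 22.95
tool_pos: [0.6746, -0.1874, 0.1543]
tool_rot: [0.707, -0.027, 0.707, 0.027]
wrist_force: [0.2, 0.6, -5.5]
grip_width: 0.0603
```

>>> {"name": "servo_tool", "arguments": {
  "commands": "-1 0 0 0 -7 0 0; -1 0 0 0 -7 0 0; -1 0 0 0 -7 0 0; -1 0 0 0 -7 0 0; -1 0 0 0 -7 0 0"
}}

```text
clock: 23.37
tool_pos: [0.6746, -0.1874, 0.1543]
tool_rot: [0.666, -0.238, 0.666, 0.238]
wrist_force: [-0.3, -0.7, -5.2]
grip_width: 0.0603
```

>>> {"name": "servo_tool", "arguments": {
  "commands": "-1 0 0 0 -7 0 0; -1 0 0 0 -7 0 0; -1 0 0 0 -6 0 0; -1 0 0 0 0 0 0; -1 0 0 0 0 0 0"
}}

```text
clock: 23.78
tool_pos: [0.6746, -0.1874, 0.1543]
tool_rot: [0.616, -0.347, 0.616, 0.347]
wrist_force: [-0.2, 0.5, -5.0]
grip_width: 0.0604
```

>>> {"name": "servo_tool", "arguments": {
  "commands": "-1 0 0 0 0 0 0; -1 0 0 0 0 0 0; -1 0 0 0 0 0 0; -1 0 0 0 0 0 0; -1 0 0 0 0 0 0"
}}

```text
clock: 24.2
tool_pos: [0.6746, -0.1873, 0.1543]
tool_rot: [0.616, -0.348, 0.616, 0.348]
wrist_force: [-0.2, -0.6, -4.6]
grip_width: 0.0607
```

>>> {"name": "servo_tool", "arguments": {
  "commands": "-1 0 0 0 0 0 0; -1 0 0 0 0 0 0; -1 0 0 0 0 0 0; -1 0 0 0 0 0 0; -1 0 0 0 0 0 0"
}}

```text
clock: 24.62
tool_pos: [0.6746, -0.1874, 0.1543]
tool_rot: [0.615, -0.348, 0.616, 0.348]
wrist_force: [0.7, 0.7, -4.4]
grip_width: 0.0608
```

```bash
python3 - <<'E'
from h import *
st();plan([.675,-.1875,.154],np.radians(59),n=1,jaw=-1)
crop("wrist",0,0,512,384,1.5,"w12.png")
E
```

```text
t 24.62 tcp [ 0.6746 -0.1874  0.1543] x [ 0. -0. -1.] y [-0.857  0.515 -0.   ] z [ 0.515  0.857 -0.   ] F [ 0.7  0.7 -4.4] w 0.0608 q [-0.36  0.67  0.36  1.26 -0.   -1.39]
rotdeg [-0. -0.  0.] dist [ 0.0004 -0.0001 -0.0003] n 1
-1 0.0003 -0.0004 0.0001 -0.02 -0.01 0.00
```

View pics/w12.png

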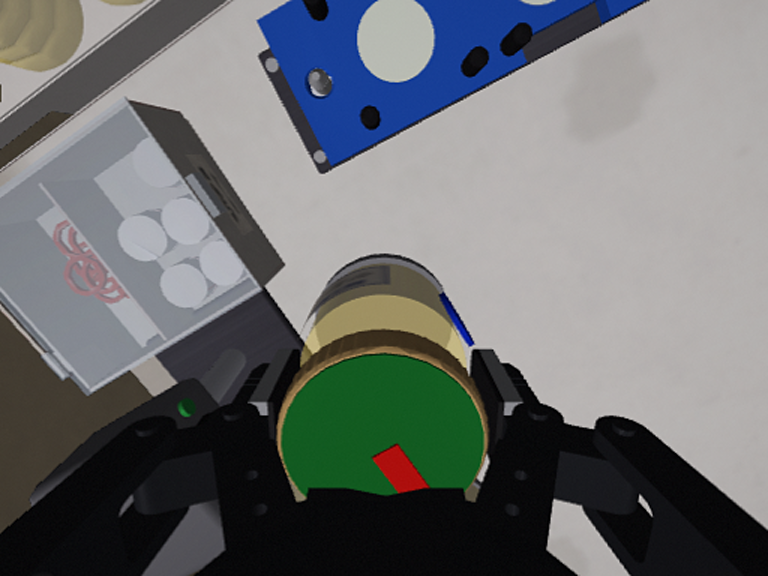

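```bash
python3 - <<'E'
from h import *
plan([.4418,-.2862,.17],np.radians(59),n=8,jaw=-1)
E
```

```text
rotdeg [-0. -0. -0.] dist [-0.2328 -0.0989  0.0157] n 8
-1 -0.0020 0.0186 -0.0256 -0.00 -0.00 -0.00; -1 -0.0020 0.0186 -0.0256 -0.00 -0.00 -0.00; -1 -0.0020 0.0186 -0.0256 -0.00 -0.00 -0.00; -1 -0.0020 0.0186 -0.0256 -0.00 -0.00 -0.00; -1 -0.0020 0.0186 -0.0256 -0.00 -0.00 -0.00; -1 -0.0020 0.0186 -0.0256 -0.00 -0.00 -0.00; -1 -0.0020 0.0186 -0.0256 -0.00 -0.00 -0.00; -1 -0.0020 0.0186 -0.0256 -0.00 -0.00 -0.00
```

>>> {"name": "servo_tool", "arguments": {
  "commands": "-1 -0.005 0.01 -0.013 0 0 0; -1 -0.004 0.018 -0.025 0 0 0; -1 -0.004 0.019 -0.026 0 0 0; -1 -0.003 0.019 -0.026 0 0 0; -1 0 0.019 -0.026 0 0 0"
}}

```text
clock: 25.08
tool_pos: [0.5412, -0.2435, 0.1712]
tool_rot: [0.616, -0.349, 0.615, 0.348]
wrist_force: [-0.3, -0.9, -3.8]
grip_width: 0.0604
```

>>> {"name": "servo_tool", "arguments": {
  "commands": "-1 0 0.019 -0.026 0 0 0; -1 0 0.019 -0.026 0 0 0; -1 0 0.018 -0.025 0 0 0; -1 0 0.008 -0.012 0 0 0; -1 0 0 0 0 0 0"
}}

```text
clock: 25.5
tool_pos: [0.4384, -0.2873, 0.1707]
tool_rot: [0.616, -0.347, 0.617, 0.347]
wrist_force: [-0.2, 0.1, -5.2]
grip_width: 0.0607
```

>>> {"name": "servo_tool", "arguments": {
  "commands": "-1 0 0 0 0 0 0; -1 0 0 0 0 0 0; -1 0 0 0 0 0 0; -1 0 0 0 0 0 0"
}}

```text
clock: 25.83
tool_pos: [0.4423, -0.2859, 0.1703]
tool_rot: [0.615, -0.349, 0.615, 0.348]
wrist_force: [-0.1, 0.2, -5.4]
grip_width: 0.0604
```

```bash
python3 - <<'E'
from h import *
st();plan([.4418,-.2862,.104],np.radians(59),n=3,jaw=-1)
crop("wrist",0,0,512,384,1.5,"w13.png")
E
```

```text
t 25.83 tcp [ 0.4423 -0.2859  0.1703] x [ 0.001 -0.    -1.   ] y [-0.858  0.514 -0.001] z [0.514 0.858 0.   ] F [-0.1  0.2 -5.4] w 0.0604 q [-0.69  0.31 -0.18  1.08  0.   -1.73]
rotdeg [0.1 0.  0. ] dist [-0.0005 -0.0003 -0.0663] n 3
-1 0.0221 0.0001 -0.0002 0.02 0.00 0.01; -1 0.0221 0.0001 -0.0002 0.02 0.00 0.01; -1 0.0221 0.0001 -0.0002 0.02 0.00 0.01
```

View pics/w13.png

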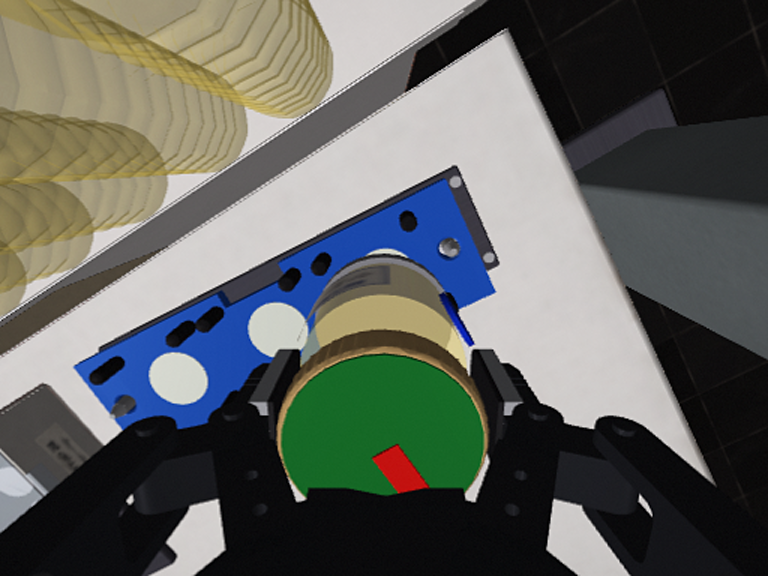

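```bash
python3 - <<'E'
from h import *
st();m=optics.camera_model("wrist")
f=lambda u,v,z:np.round(onz(m,(u+.5)/1.5-.5,(v+.5)/1.5-.5,z),4)
a,b=f(278,330,.05),f(178.5,379,.05);print(a,b,'n0',a+(a-b)); print('pin0',f(450,247,.06),'exp',.5213-.1247,-.2923+.0093)
# jar base rim nearest pts predicted vs seen: base circle at z=tcp-.0477
s=env.get_state()['tool_pos'];zb=s[2]-.0477
th=np.radians(np.arange(0,360,15));P=[np.array(proj(m,(s[0]+.032*np.cos(t),s[1]+.032*np.sin(t),zb)))*1.5 for t in th];P=np.array(P);i=P[:,1].argmin();print('pred base top px',P[i])
zl=s[2]-.0477+.094;P=np.array([np.array(proj(m,(s[0]+.030*np.cos(t),s[1]+.030*np.sin(t),zl)))*1.5 for t in th]);print('pred lid px',P[:,0].min(),P[:,0].max(),P[:,1].min())
E
```

```text
t 25.88 tcp [ 0.4422 -0.2859  0.1703] x [ 0. -0. -1.] y [-0.858  0.514 -0.   ] z [0.514 0.858 0.   ] F [-0.   0.1 -5. ] w 0.0604 q [-0.69  0.31 -0.18  1.08  0.   -1.73]
[ 0.5215 -0.2923  0.05  ] [ 0.6016 -0.2978  0.05  ] n0 [ 0.4414 -0.2868  0.05  ]
pin0 [ 0.3966 -0.2852  0.06  ] exp 0.39659999999999995 -0.28300000000000003
pred base top px [383.3033149  253.41268186]
pred lid px 271.973064104743 496.4584309276468 340.97593301916856
```

>>> {"name": "servo_tool", "arguments": {
  "commands": "-1 0.02 0 0 0 0 0; -1 0.025 0 0 0 0 0; -1 0.018 0 0 0 0 0; -1 0 0 0 0 0 0; -1 0 0 0 0 0 0"
}}

```text
clock: 26.3
tool_pos: [0.4407, -0.2852, 0.1064]
tool_rot: [0.615, -0.347, 0.616, 0.349]
wrist_force: [0.2, 0.2, -4.5]
grip_width: 0.0603
```

>>> {"name": "servo_tool", "arguments": {
  "commands": "-1 0.004 0 0 0 0 0; -1 0 0 0 0 0 0; -1 0 0 0 0 0 0; -1 0 0 0 0 0 0; -1 0 0 0 0 0 0"
}}

```text
clock: 26.72
tool_pos: [0.4418, -0.2867, 0.1041]
tool_rot: [0.616, -0.349, 0.615, 0.348]
wrist_force: [0.4, 0.7, -3.8]
grip_width: 0.0607
```

>>> {"name": "servo_tool", "arguments": {
  "commands": "-1 0.004 0 0 0 0 0; -1 0 0 0 0 0 0; -1 0 0 0 0 0 0; -1 0 0 0 0 0 0"
}}

```text
clock: 27.05
tool_pos: [0.4411, -0.2861, 0.0992]
tool_rot: [0.615, -0.348, 0.616, 0.348]
wrist_force: [0.5, -0.4, -4.0]
grip_width: 0.0606
```

>>> {"name": "servo_tool", "arguments": {
  "commands": "-1 0.002 0 0 0 0 0; -1 0.001 0 0 0 0 0; -1 0 0 0 0 0 0; -1 0 0 0 0 0 0"
}}

```text
clock: 27.38
tool_pos: [0.4413, -0.2867, 0.0977]
tool_rot: [0.615, -0.349, 0.616, 0.348]
wrist_force: [-2.4, 1.5, 6.0]
grip_width: 0.0606
```

Touching the plate. Release and rise.

>>> {"name": "servo_tool", "arguments": {
  "commands": "0.6 0 0 0 0 0 0; 1 0 0 0 0 0 0; 1 0 0 0 0 0 0; 1 0 0 0 0 0 0; 1 0 0 0 0 0 0"
}}

```text
clock: 27.8
tool_pos: [0.4415, -0.2864, 0.0964]
tool_rot: [0.616, -0.348, 0.615, 0.348]
wrist_force: [0.2, -0.7, -0.1]
grip_width: 0.0849
```

>>> {"name": "servo_tool", "arguments": {
  "commands": "1 0 0 0 0 0 0; 1 -0.01 0 0 0 0 0; 1 -0.03 0 0 0 0 0; 1 -0.04 0 0 0 0 0; 1 -0.04 0 0 0 0 0"
}}

```text
clock: 28.22
tool_pos: [0.4403, -0.2855, 0.2175]
tool_rot: [0.615, -0.347, 0.616, 0.349]
wrist_force: [0.6, -1.0, 0.2]
grip_width: 0.0856
```

>>> {"name": "servo_tool", "arguments": {
  "commands": "1 -0.04 0 0 0 0 0; 1 -0.03 0 0.03 7 0 0; 1 0 0 0.03 7 0 0; 1 0 0 0.03 7 0 0; 1 0 0 0 7 0 0"
}}

```text
clock: 28.63
tool_pos: [0.4993, -0.2131, 0.2875]
tool_rot: [0.683, -0.189, 0.68, 0.188]
wrist_force: [-0.9, 0.4, -0.0]
grip_width: 0.085
```

>>> {"name": "servo_tool", "arguments": {
  "commands": "1 0 0 0 7 0 0; 1 0 0 0 7 0 0; 1 0 0 0 7 0 0; 1 0 0 0 7 0 0; 1 0 0 0 0 0 0"
}}

```text
clock: 29.05
tool_pos: [0.4961, -0.216, 0.2865]
tool_rot: [0.707, -0.018, 0.707, 0.018]
wrist_force: [-0.5, 0.3, -0.3]
grip_width: 0.0852
```

>>> {"name": "servo_tool", "arguments": {
  "commands": "1 0 0 0 0 0 0; 1 0 0 0 0 0 0; 1 0 0 0 0 0 0; 1 0 0 0 0 0 0; 1 0 0 0 0 0 0"
}}

```text
clock: 29.47
tool_pos: [0.4961, -0.2162, 0.2858]
tool_rot: [0.707, -0.019, 0.707, 0.019]
wrist_force: [-0.4, 0.6, -0.2]
grip_width: 0.0854
```

```bash
python3 - <<'E'
from h import *
st()
crop("wrist",0,0,512,384,1.5,"w14.png")
crop("top",220,130,380,270,4.2,"t14.png")
for n in ["jar_green_mid","jar_black_mid","jar_white_mid"]: print(n,box(n,"top"))
E
```

```text
t 29.47 tcp [ 0.4961 -0.2162  0.2858] x [-0. -0. -1.] y [-0.053  0.999 -0.   ] z [ 0.999  0.053 -0.   ] F [-0.4  0.6 -0.2] w 0.0854 q [-0.53  0.3   0.11  1.38 -0.   -0.58]
jar_green_mid [(0.44, [338.6, 239.3, 5.3, 14.3]), (0.43, [158.2, 243.1, 27.3, 18.7])]
jar_black_mid [(0.47, [255.1, 162.9, 11.8, 21.3]), (0.4, [331.5, 248.7, 11.7, 14.3])]
jar_white_mid []
```

View pics/w14.png

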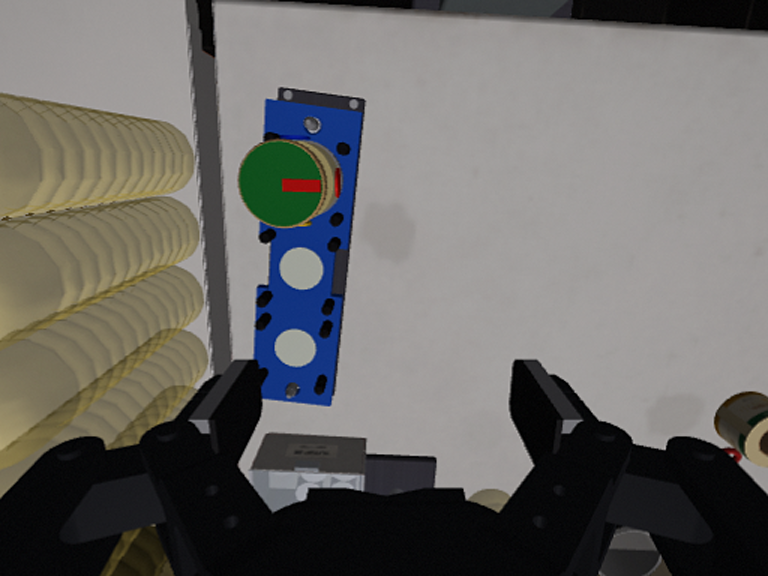

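View pics/t14.png

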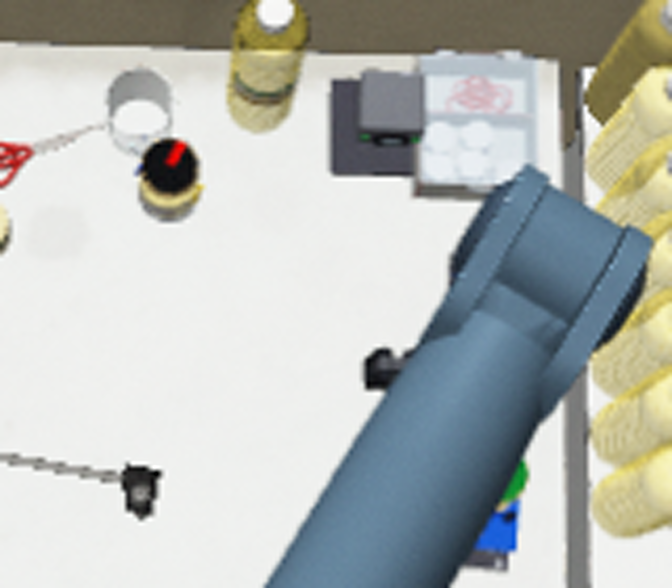

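```bash
python3 - <<'E'
from h import *
m=optics.camera_model("wrist");mt=optics.camera_model("top")
f=lambda u,v,z:np.round(onz(m,(u+.5)/1.5-.5,(v+.5)/1.5-.5,z),4)
g=lambda u,v,z:np.round(onz(mt,220+(u+.5)/4.2-.5,130+(v+.5)/4.2-.5,z),4)
print('green',f(283.5,182.5,.144),'nest1',f(301.5,268.5,.05),'nest2',f(295.5,348,.05))
p=g(171,165,.094);print('black',p,np.hypot(*p[:2]), 'base', g(170,190,.0))
a,b=g(170,163,.094),g(181,147,.094);print('bar',np.degrees(np.arctan2(*(b-a)[1::-1])))
print('cup rim',g(140,95,.08),'cup base',g(142,125,0.0),g(115,140,0),g(170,140,0))
im=cv2.imread('pics/t14.png');cv2.imwrite('pics/t14z.png',cv2.resize(im[50:240,80:320],None,fx=3,fy=3,interpolation=2))
E
```

```text
green [ 0.4401 -0.2855  0.144 ] nest1 [ 0.5218 -0.2919  0.05  ] nest2 [ 0.6018 -0.2981  0.05  ]
black [0.7358 0.0186 0.094 ] 0.7360350535130783 base [0.7365 0.0186 0.    ]
bar -31.783675936209423
cup rim [0.8098 0.0509 0.08  ] cup base [0.8038 0.049  0.    ] [0.7871 0.0759 0.    ] [0.7889 0.0202 0.    ]
```

View pics/t14z.png

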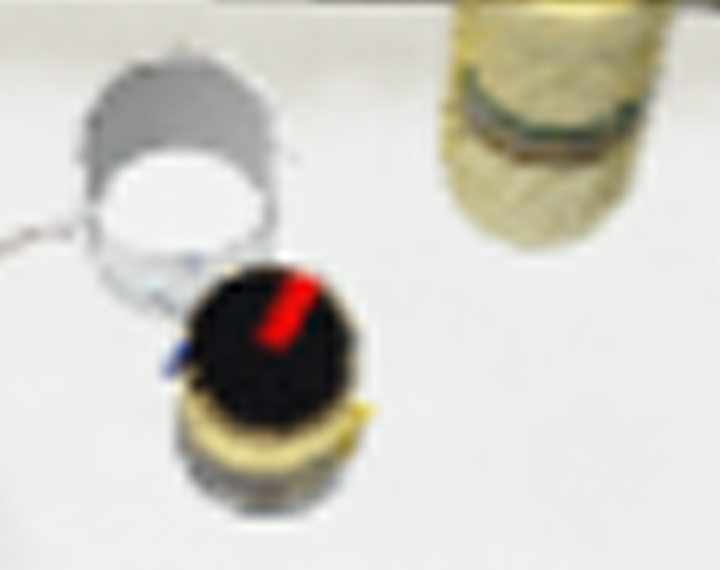

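```bash
python3 - <<'E'
from h import *
mt=optics.camera_model("top")
g=lambda u,v,z:np.round(onz(mt,220+(u+.5)/4.2-.5,130+(v+.5)/4.2-.5,z),4)
h=lambda u,v,z:g(80+u/3,50+v/3,z)
print('bottle front base',h(540,248,0),'L',h(445,190,0.02),'R',h(633,190,.02))
print('cup: base front',h(150,315,0),h(182,232,0),'rim',[h(*p,.09) for p in [(80,140),(275,140),(180,50)]])
st();plan([.715,.012,.19],np.radians(10),n=9)
E
```

```text
bottle front base [ 0.7997 -0.0709  0.    ] L [ 0.8128 -0.0376  0.02  ] R [ 0.8149 -0.1007  0.02  ]
cup: base front [0.7718 0.0601 0.    ] [0.8013 0.0503 0.    ] rim [array([0.8038, 0.0831, 0.09  ]), array([0.8059, 0.02  , 0.09  ]), array([0.8355, 0.0517, 0.09  ])]
t 29.72 tcp [ 0.4962 -0.2162  0.2857] x [-0. -0. -1.] y [-0.052  0.999 -0.   ] z [ 0.999  0.052 -0.   ] F [-0.1  1.1 -0.7] w 0.0856 q [-0.53  0.3   0.11  1.38 -0.   -0.58]
rotdeg [-7. -0.  0.] dist [ 0.2188  0.2282 -0.0957] n 9
1 0.0106 0.0241 0.0256 -0.78 -0.00 0.00; 1 0.0106 0.0237 0.0259 -0.78 -0.00 0.00; 1 0.0106 0.0233 0.0263 -0.78 -0.00 0.00; 1 0.0106 0.0230 0.0266 -0.78 -0.00 0.00; 1 0.0106 0.0226 0.0269 -0.78 -0.00 0.00; 1 0.0106 0.0223 0.0272 -0.78 -0.00 0.00; 1 0.0106 0.0219 0.0275 -0.78 -0.00 0.00; 1 0.0106 0.0215 0.0278 -0.78 -0.00 0.00; 1 0.0106 0.0211 0.0281 -0.78 -0.00 0.00
```

>>> {"name": "servo_tool", "arguments": {
  "commands": "1 0 0.024 0.025 0 0 0; 1 0 0.024 0.026 -1 0 0; 1 0.01 0.024 0.026 -1 0 0; 1 0.012 0.023 0.026 -1 0 0; 1 0.014 0.023 0.027 -1 0 0"
}}

```text
clock: 30.13
tool_pos: [0.6187, -0.0879, 0.2501]
tool_rot: [0.706, -0.044, 0.705, 0.043]
wrist_force: [-0.2, -0.3, 0.1]
grip_width: 0.0855
```

>>> {"name": "servo_tool", "arguments": {
  "commands": "1 0.015 0.022 0.027 -1 0 0; 1 0.015 0.022 0.027 -1 0 0; 1 0.015 0.022 0.02 -1 0 0; 1 0.014 0.022 0.015 0 0 0; 1 0 0 0 0 0 0"
}}

```text
clock: 30.55
tool_pos: [0.6921, 0.016, 0.186]
tool_rot: [0.702, -0.062, 0.706, 0.065]
wrist_force: [-0.9, 0.6, -1.0]
grip_width: 0.0852
```

>>> {"name": "servo_tool", "arguments": {
  "commands": "1 0 0 0 0 0 0; 1 0 0 0 0 0 0; 1 0 0 0 0 0 0; 1 0 0 0 0 0 0; 1 0 0 0 0 0 0"
}}

```text
clock: 30.97
tool_pos: [0.6925, 0.0096, 0.1919]
tool_rot: [0.705, -0.061, 0.704, 0.061]
wrist_force: [-0.0, 0.3, -0.3]
grip_width: 0.0855
```

```bash
python3 - <<'E'
from h import *
st();m=optics.camera_model("wrist")
crop("wrist",0,0,512,384,1.5,"w15.png")
print(np.array(proj(m,(.736,.0186,.094)))*1.5)
E
```

```text
t 30.97 tcp [0.6925 0.0096 0.1919] x [ 0.002 -0.    -1.   ] y [-0.172  0.985 -0.001] z [0.985 0.172 0.002] F [-0.   0.3 -0.3] w 0.0855 q [-0.08  0.64  0.41  1.34 -0.   -0.25]
[387.14811455 357.07045297]
```

View pics/w15.png

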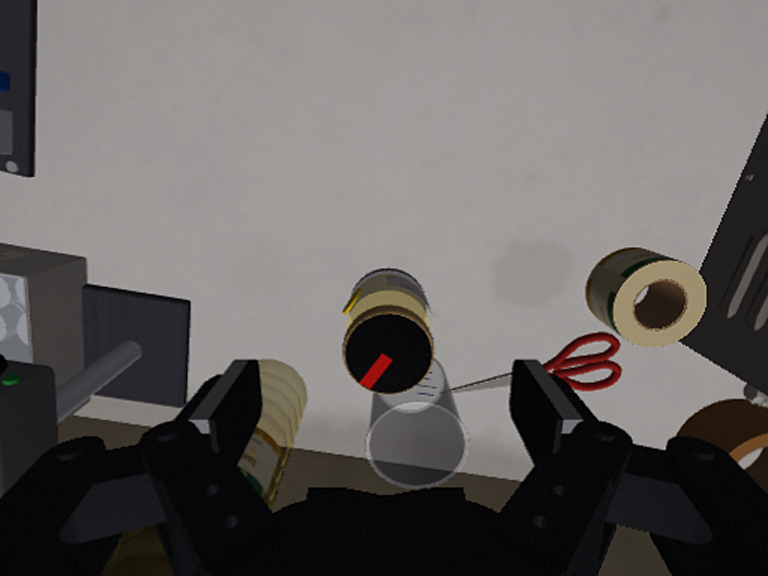

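```bash
python3 - <<'E'
from h import *
st();m=optics.camera_model("wrist")
f=lambda u,v,z:np.round(onz(m,(u+.5)/1.5-.5,(v+.5)/1.5-.5,z),4)
p=f(388.5,351.5,.094);print(p)
a,b=f(391,357,.094),f(365,387,.094);print('bar',np.degrees(np.arctan2(*(b-a)[1::-1])))
print('cup rim',[f(*q,.095) for q in [(366,444),(468,444),(417,402),(417,487)]])
plan([p[0],p[1],.18],np.radians(10),n=2);plan([p[0],p[1],.053],np.radians(10),n=6)
E
```

```text
t 31.02 tcp [0.6924 0.0098 0.1917] x [ 0.001 -0.    -1.   ] y [-0.172  0.985 -0.   ] z [0.985 0.172 0.001] F [ 0.2 -1.2 -0.2] w 0.0853 q [-0.08  0.64  0.41  1.34 -0.   -0.25]
[0.7318 0.0187 0.094 ]
bar -28.198883773636943
cup rim [array([0.7999, 0.0156, 0.095 ]), array([0.7883, 0.0822, 0.095 ]), array([0.7631, 0.0428, 0.095 ]), array([0.8281, 0.0556, 0.095 ])]
rotdeg [-0.1  0.1  0. ] dist [ 0.0394  0.0089 -0.0117] n 2
1 0.0059 0.0010 0.0202 -0.05 0.04 0.01; 1 0.0059 0.0010 0.0202 -0.05 0.04 0.01
rotdeg [-0.1  0.1  0. ] dist [ 0.0394  0.0089 -0.1387] n 6
1 0.0231 0.0003 0.0067 -0.02 0.01 0.00; 1 0.0231 0.0003 0.0067 -0.02 0.01 0.00; 1 0.0231 0.0003 0.0067 -0.02 0.01 0.00; 1 0.0231 0.0003 0.0067 -0.02 0.01 0.00; 1 0.0231 0.0003 0.0067 -0.02 0.01 0.00; 1 0.0231 0.0003 0.0067 -0.02 0.01 0.00
```

>>> {"name": "servo_tool", "arguments": {
  "commands": "1 0 0.001 0.02 0 0 0; 1 0.005 0.001 0.02 0 0 0; 1 0 0 0 0 0 0; 1 0 0 0 0 0 0; 1 0 0 0 0 0 0"
}}

```text
clock: 31.43
tool_pos: [0.731, 0.0193, 0.186]
tool_rot: [0.704, -0.061, 0.704, 0.061]
wrist_force: [-0.1, 0.5, 0.4]
grip_width: 0.0855
```

```bash
python3 - <<'E'
from h import *
st();m=optics.camera_model("wrist");crop("wrist",0,0,512,384,1.5,"w16.png")
f=lambda u,v,z:np.round(onz(m,(u+.5)/1.5-.5,(v+.5)/1.5-.5,z),4)
im=cv2.imread("pics/w16.png");hsv=cv2.cvtColor(im,cv2.COLOR_BGR2GRAY)
plan([.732,.0187,.053],np.radians(10),n=5)
print(np.array(proj(m,(.732,.0187,.094)))*1.5)
E
```

```text
t 31.43 tcp [0.731  0.0193 0.186 ] x [-0. -0. -1.] y [-0.173  0.985 -0.   ] z [ 0.985  0.173 -0.   ] F [-0.1  0.5  0.4] w 0.0855 q [-0.06  0.75  0.59  1.41 -0.   -0.23]
rotdeg [-0.  0.  0.] dist [ 0.0011 -0.0006 -0.1334] n 5
1 0.0267 -0.0001 0.0002 -0.01 0.00 0.00; 1 0.0267 -0.0001 0.0002 -0.01 0.00 0.00; 1 0.0267 -0.0001 0.0002 -0.01 0.00 0.00; 1 0.0267 -0.0001 0.0002 -0.01 0.00 0.00; 1 0.0267 -0.0001 0.0002 -0.01 0.00 0.00
[383.60818048 293.48153185]
```

View pics/w16.png

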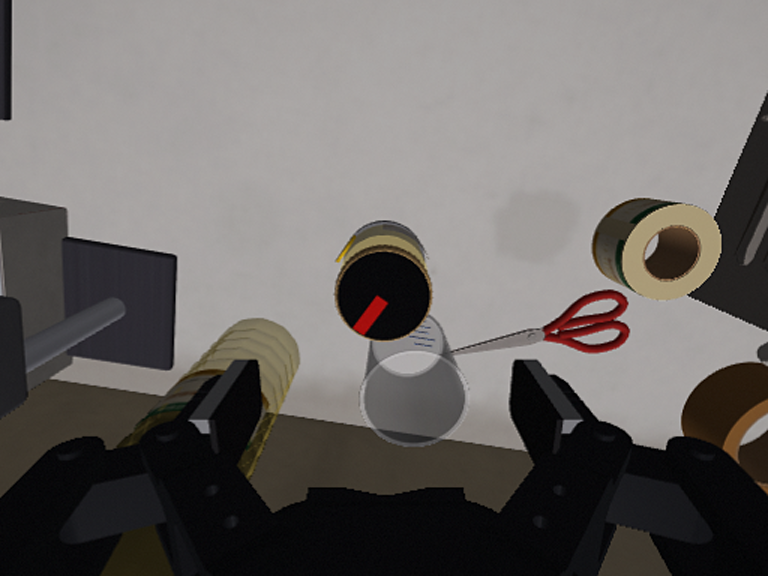

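>>> {"name": "servo_tool", "arguments": {
  "commands": "1 0.03 0 0 0 0 0; 1 0.03 0 0 0 0 0; 1 0.03 0 0 0 0 0; 1 0.02 0 0.001 0 0 0; 1 0 0 0 0 0 0"
}}

```text
clock: 31.9
tool_pos: [0.728, 0.0198, 0.0707]
tool_rot: [0.701, -0.061, 0.708, 0.062]
wrist_force: [-1.1, -0.5, -0.4]
grip_width: 0.0854
```

>>> {"name": "servo_tool", "arguments": {
  "commands": "1 0.012 0 0 0 0 0; 1 0.011 0 0 0 0 0; 1 0 0 0 0 0 0; 1 0 0 0 0 0 0; 1 0 0 0 0 0 0"
}}

```text
clock: 32.32
tool_pos: [0.7329, 0.0198, 0.0542]
tool_rot: [0.705, -0.062, 0.704, 0.061]
wrist_force: [0.3, -0.1, 0.2]
grip_width: 0.0857
```

```bash
python3 - <<'E'
from h import *
st();plan([.732,.0187,.053],np.radians(10),n=1)
E
```

```text
t 32.32 tcp [0.7329 0.0198 0.0542] x [ 0.002 -0.    -1.   ] y [-0.173  0.985 -0.   ] z [0.985 0.173 0.002] F [ 0.3 -0.1  0.2] w 0.0857 q [-0.06  0.79  0.33  1.11 -0.   -0.23]
rotdeg [-0.   0.1  0. ] dist [-0.0009 -0.0011 -0.0012] n 1
1 0.0012 -0.0009 -0.0011 -0.02 0.09 0.03
```

>>> {"name": "servo_tool", "arguments": {
  "commands": "-1 0.001 -0.001 -0.001 0 0 0; -1 0 0 0 0 0 0; -1 0 0 0 0 0 0; -1 0 0 0 0 0 0; -1 0 0 0 0 0 0"
}}

```text
clock: 32.73
tool_pos: [0.7327, 0.0188, 0.0535]
tool_rot: [0.705, -0.062, 0.703, 0.061]
wrist_force: [-0.0, -0.6, 5.7]
grip_width: 0.0605
```

>>> {"name": "servo_tool", "arguments": {
  "commands": "-1 0 0 0 0 0 0; -1 0 0 0 0 0 0; -1 0 0 0 0 0 0; -1 0 0 0 0 0 0; -1 0 0 0 0 0 0"
}}

```text
clock: 33.15
tool_pos: [0.7327, 0.0188, 0.0534]
tool_rot: [0.705, -0.062, 0.703, 0.061]
wrist_force: [0.2, 0.5, 6.2]
grip_width: 0.0599
```

```bash
python3 - <<'E'
from h import *
st();m=optics.camera_model("wrist");crop("wrist",0,0,512,384,1.5,"w17.png")
E
```

```text
t 33.15 tcp [0.7327 0.0188 0.0534] x [ 0.003  0.    -1.   ] y [-0.173  0.985 -0.   ] z [0.985 0.173 0.003] F [0.2 0.5 6.2] w 0.0599 q [-0.06  0.79  0.32  1.1   0.   -0.24]
```

View pics/w17.png

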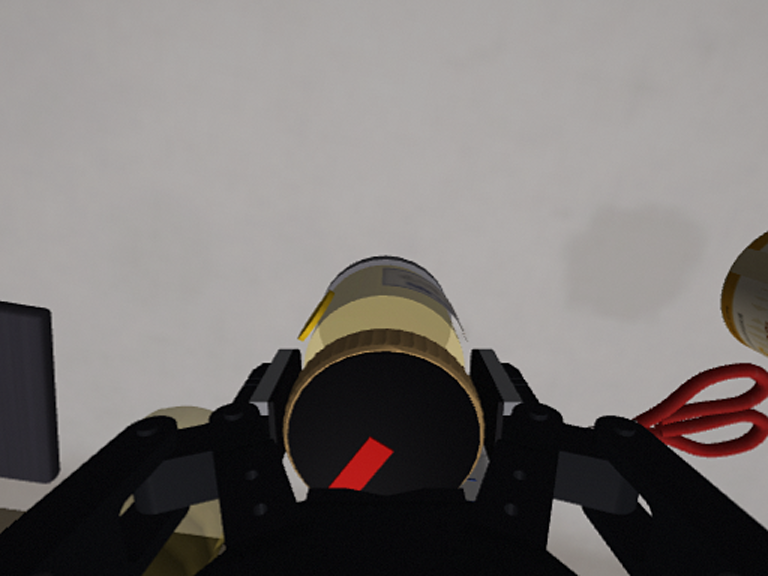

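```bash
python3 - <<'E'
from h import *
m=optics.camera_model("wrist")
f=lambda u,v,z:np.round(onz(m,(u+.5)/1.5-.5,(v+.5)/1.5-.5,z),4)
for a,b in [((381,446),(344,489)),((371,437),(329,487)),((392,451),(358,490))]:
    a,b=f(*a,.094),f(*b,.094);print('bar',np.degrees(np.arctan2(*(b-a)[1::-1])))
E
```

```text
bar -26.146841235580794
bar -25.961959982697447
bar -26.258659554807256
```

>>> {"name": "servo_tool", "arguments": {
  "commands": "-1 -0.01 0 0 0 0 0; -1 -0.02 0 0 0 0 0; -1 -0.03 0 0 0 0 0; -1 -0.03 0 0 0 0 0; -1 -0.02 0 -0.01 0 0 0"
}}

```text
clock: 33.62
tool_pos: [0.7225, 0.0172, 0.1632]
tool_rot: [0.705, -0.062, 0.704, 0.062]
wrist_force: [1.0, -0.2, -3.9]
grip_width: 0.0599
```

>>> {"name": "servo_tool", "arguments": {
  "commands": "-1 0 0 -0.025 0 0 0; -1 0 0 -0.03 0 0 0; -1 0 0 -0.03 0 0 0; -1 0 0 -0.025 7 0 0; -1 0 0 0 7 0 0"
}}

```text
clock: 34.03
tool_pos: [0.6039, -0.0022, 0.159]
tool_rot: [0.702, 0.027, 0.712, -0.027]
wrist_force: [-1.5, 0.8, -6.8]
grip_width: 0.06
```

>>> {"name": "servo_tool", "arguments": {
  "commands": "-1 0 0 0 7 0 0; -1 0 0 0 7 0 0; -1 0 0 0 7 0 0; -1 0 0 0 7 0 0; -1 0 0 0 7 0 0"
}}

```text
clock: 34.45
tool_pos: [0.6118, -0.0021, 0.1606]
tool_rot: [0.665, 0.238, 0.667, -0.239]
wrist_force: [-0.8, 0.1, -4.3]
grip_width: 0.0601
```

```bash
python3 - <<'E'
from h import *
st();plan([.675,-.1875,.160],np.radians(-51),n=8,jaw=-1)
E
```

```text
t 34.45 tcp [ 0.6118 -0.0021  0.1606] x [-0.004  0.    -1.   ] y [ 0.634  0.773 -0.002] z [ 0.773 -0.634 -0.003] F [-0.8  0.1 -4.3] w 0.0601 q [-0.11  0.48  0.06  1.15 -0.    0.58]
rotdeg [11.6 -0.1  0.1] dist [ 0.0632 -0.1854 -0.0006] n 8
-1 0.0000 -0.0129 0.0208 1.45 -0.02 0.02; -1 0.0000 -0.0124 0.0211 1.45 -0.02 0.02; -1 0.0001 -0.0118 0.0214 1.45 -0.02 0.02; -1 0.0001 -0.0113 0.0217 1.45 -0.02 0.02; -1 0.0001 -0.0107 0.0220 1.45 -0.02 0.02; -1 0.0001 -0.0102 0.0223 1.45 -0.02 0.02; -1 0.0001 -0.0096 0.0225 1.45 -0.02 0.02; -1 0.0001 -0.0090 0.0228 1.45 -0.02 0.02
```

>>> {"name": "servo_tool", "arguments": {
  "commands": "-1 0 -0.012 0.02 1.7 0 0; -1 0 -0.013 0.021 1.7 0 0; -1 0 -0.012 0.021 1.7 0 0; -1 0 -0.012 0.022 1.7 0 0; -1 0 -0.011 0.022 1.7 0 0"
}}

```text
clock: 34.87
tool_pos: [0.6499, -0.1187, 0.1605]
tool_rot: [0.646, 0.285, 0.648, -0.286]
wrist_force: [0.2, 0.4, -5.2]
grip_width: 0.0604
```

>>> {"name": "servo_tool", "arguments": {
  "commands": "-1 0 -0.01 0.022 1.7 0 0; -1 0 -0.01 0.022 1.7 0 0; -1 0 -0.008 0.02 1.7 0 0; -1 0 0 0 0 0 0; -1 0 0 0 0 0 0"
}}

```text
clock: 35.28
tool_pos: [0.6707, -0.1857, 0.1601]
tool_rot: [0.632, 0.314, 0.635, -0.314]
wrist_force: [-0.0, 0.2, -5.2]
grip_width: 0.0604
```

>>> {"name": "servo_tool", "arguments": {
  "commands": "-1 0 0 0 0 0 0; -1 0 0 0 0 0 0; -1 0 0 0 0 0 0; -1 0 0 0 0 0 0"
}}

```text
clock: 35.62
tool_pos: [0.6715, -0.1837, 0.1618]
tool_rot: [0.634, 0.313, 0.634, -0.313]
wrist_force: [0.1, 0.0, -6.1]
grip_width: 0.0602
```

```bash
python3 - <<'E'
from h import *
st();plan([.675,-.1875,.160],np.radians(-53),n=1,jaw=-1)
crop("wrist",0,0,512,384,1.5,"w18.png")
E
```

```text
t 35.62 tcp [ 0.6715 -0.1837  0.1618] x [-0.  0. -1.] y [ 0.794  0.608 -0.   ] z [ 0.608 -0.794 -0.   ] F [ 0.1  0.  -6.1] w 0.0602 q [-0.36  0.66  0.36  1.28 -0.    0.56]
rotdeg [ 0.5 -0.   0. ] dist [ 0.0035 -0.0038 -0.0018] n 1
-1 0.0018 0.0004 0.0052 0.46 -0.02 0.01
```

View pics/w18.png

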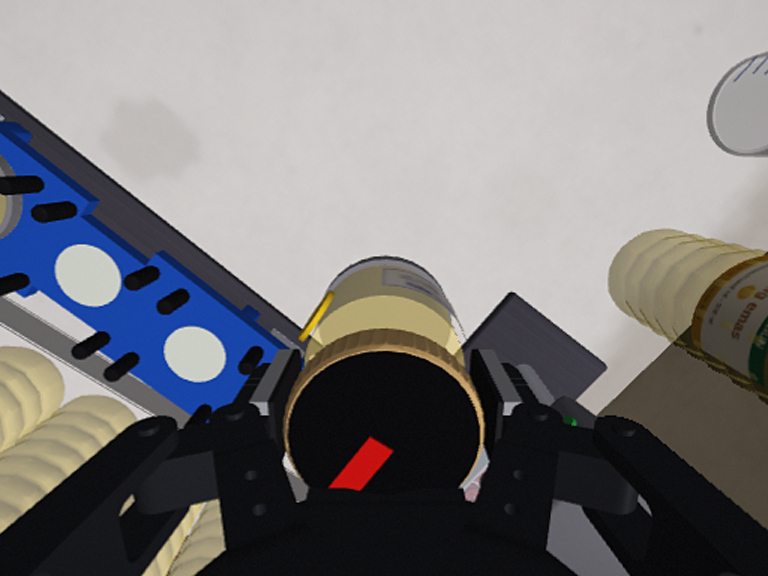

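Held as before; centre it and hold, then red, then yellow.

>>> {"name": "servo_tool", "arguments": {
  "commands": "-1 0.002 0 0.005 0.5 0 0; -1 0 0 0 0 0 0; -1 0 0 0 0 0 0; -1 0 0 0 0 0 0; -1 0 0 0 0 0 0"
}}

```text
clock: 36.08
tool_pos: [0.6748, -0.1886, 0.1597]
tool_rot: [0.632, 0.316, 0.633, -0.316]
wrist_force: [-0.3, -0.3, -6.1]
grip_width: 0.0602
```

>>> {"name": "servo_tool", "arguments": {
  "commands": "-1 0 0 0 0 0 0; -1 0 0 0 0 0 0; -1 0 0 0 0 0 0; -1 0 0 0 0 0 0; -1 0 0 0 0 0 0"
}}

```text
clock: 36.5
tool_pos: [0.6748, -0.1887, 0.1598]
tool_rot: [0.633, 0.316, 0.632, -0.316]
wrist_force: [-0.9, -0.1, -5.6]
grip_width: 0.06
```

>>> {"name": "servo_tool", "arguments": {
  "commands": "-1 0 0 0 0 0 0; -1 0 0 0 0 0 0; -1 0 0 0 0 0 0; -1 0 0 0 0 0 0; -1 0 0 0 0 0 0"
}}

```text
clock: 36.92
tool_pos: [0.6748, -0.1887, 0.1598]
tool_rot: [0.633, 0.316, 0.632, -0.316]
wrist_force: [0.0, -1.2, -5.0]
grip_width: 0.0601
```

>>> {"name": "servo_tool", "arguments": {
  "commands": "-1 0 0 0 -7 0 0; -1 0 0 0 -7 0 0; -1 0 0 0 -7 0 0; -1 0 0 0 -7 0 0; -1 0 0 0 -7 0 0"
}}

```text
clock: 37.33
tool_pos: [0.6748, -0.1887, 0.1598]
tool_rot: [0.699, 0.109, 0.699, -0.109]
wrist_force: [-0.0, -0.5, -5.2]
grip_width: 0.0604
```

>>> {"name": "servo_tool", "arguments": {
  "commands": "-1 0 0 0 -7 0 0; -1 0 0 0 -7 0 0; -1 0 0 0 -7 0 0; -1 0 0 0 -7 0 0; -1 0 0 0 -7 0 0"
}}

```text
clock: 37.75
tool_pos: [0.6748, -0.1887, 0.1598]
tool_rot: [0.699, -0.106, 0.699, 0.106]
wrist_force: [-0.2, -0.8, -6.2]
grip_width: 0.0601
```

>>> {"name": "servo_tool", "arguments": {
  "commands": "-1 0 0 0 -7 0 0; -1 0 0 0 -7 0 0; -1 0 0 0 -6 0 0; -1 0 0 0 0 0 0; -1 0 0 0 0 0 0"
}}

```text
clock: 38.17
tool_pos: [0.6748, -0.1887, 0.1598]
tool_rot: [0.671, -0.223, 0.671, 0.223]
wrist_force: [0.4, 0.6, -5.0]
grip_width: 0.0603
```

>>> {"name": "servo_tool", "arguments": {
  "commands": "-1 0 0 0 0 0 0; -1 0 0 0 0 0 0; -1 0 0 0 0 0 0; -1 0 0 0 0 0 0; -1 0 0 0 0 0 0"
}}

```text
clock: 38.58
tool_pos: [0.6748, -0.1886, 0.1598]
tool_rot: [0.671, -0.224, 0.671, 0.224]
wrist_force: [0.1, 0.8, -4.4]
grip_width: 0.06
```

>>> {"name": "servo_tool", "arguments": {
  "commands": "-1 0 0 0 0 0 0; -1 0 0 0 0 0 0; -1 0 0 0 0 0 0; -1 0 0 0 0 0 0; -1 0 0 0 0 0 0"
}}

```text
clock: 39.0
tool_pos: [0.6748, -0.1887, 0.1597]
tool_rot: [0.671, -0.224, 0.671, 0.224]
wrist_force: [0.7, 0.3, -4.9]
grip_width: 0.0602
```

```bash
python3 - <<'E'
from h import *
st();plan([.675,-.1875,.160],np.radians(37),n=1,jaw=-1)
crop("scene",220,140,340,260,4.8,"s18.png")
E
```

```text
t 39.0 tcp [ 0.6748 -0.1887  0.1597] x [-0. -0. -1.] y [-0.6  0.8 -0. ] z [ 0.8  0.6 -0. ] F [ 0.7  0.3 -4.9] w 0.0602 q [-0.36  0.67  0.38  1.28 -0.   -1.01]
rotdeg [-0.1 -0.   0. ] dist [0.0002 0.0012 0.0003] n 1
-1 -0.0003 0.0008 0.0009 -0.12 -0.00 0.00
```

View pics/s18.png

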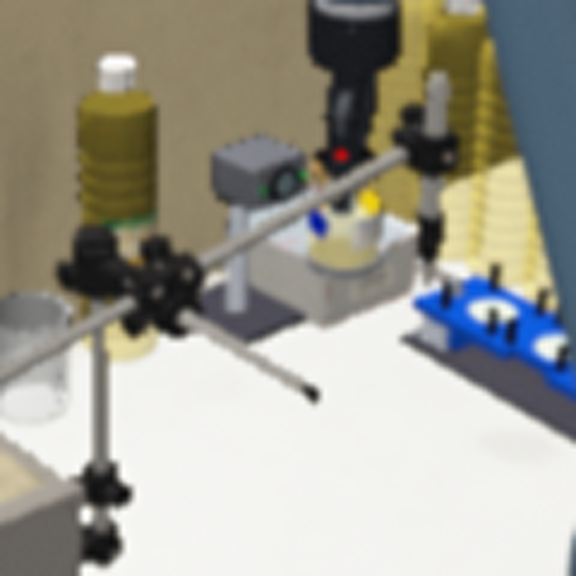

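>>> {"name": "servo_tool", "arguments": {
  "commands": "-1 0 0 0 -7 0 0; -1 0 0 0 -7 0 0; -1 0 0 0 -7 0 0; -1 0 0 0 -7 0 0; -1 0 0 0 -7 0 0"
}}

```text
clock: 39.47
tool_pos: [0.6748, -0.1887, 0.1597]
tool_rot: [0.571, -0.417, 0.571, 0.417]
wrist_force: [0.1, -0.9, -5.2]
grip_width: 0.0599
```

>>> {"name": "servo_tool", "arguments": {
  "commands": "-1 0 0 0 -7 0 0; -1 0 0 0 -7 0 0; -1 0 0 0 -7 0 0; -1 0 0 0 -7 0 0; -1 0 0 0 -7 0 0"
}}

```text
clock: 39.88
tool_pos: [0.6748, -0.1887, 0.1598]
tool_rot: [-0.419, 0.569, -0.42, -0.569]
wrist_force: [-0.4, -0.6, -5.2]
grip_width: 0.0605
```

>>> {"name": "servo_tool", "arguments": {
  "commands": "-1 0 0 0 -7 0 0; -1 0 0 0 -7 0 0; -1 0 0 0 -6 0 0; -1 0 0 0 0 0 0; -1 0 0 0 0 0 0"
}}

```text
clock: 40.3
tool_pos: [0.6748, -0.1887, 0.1598]
tool_rot: [-0.317, 0.632, -0.317, -0.632]
wrist_force: [-0.1, -0.3, -5.3]
grip_width: 0.0606
```

>>> {"name": "servo_tool", "arguments": {
  "commands": "-1 0 0 0 0 0 0; -1 0 0 0 0 0 0; -1 0 0 0 0 0 0; -1 0 0 0 0 0 0; -1 0 0 0 0 0 0"
}}

```text
clock: 40.72
tool_pos: [0.6748, -0.1887, 0.1598]
tool_rot: [-0.316, 0.632, -0.316, -0.632]
wrist_force: [1.0, 0.7, -5.4]
grip_width: 0.0598
```

>>> {"name": "servo_tool", "arguments": {
  "commands": "-1 0 0 0 0 0 0; -1 0 0 0 0 0 0; -1 0 0 0 0 0 0; -1 0 0 0 0 0 0; -1 0 0 0 0 0 0"
}}

```text
clock: 41.13
tool_pos: [0.6748, -0.1886, 0.1598]
tool_rot: [-0.316, 0.632, -0.316, -0.632]
wrist_force: [-0.6, -0.1, -5.1]
grip_width: 0.0602
```

```bash
python3 - <<'E'
from h import *
st();plan([.675,-.1875,.160],np.radians(127),n=1,jaw=-1)
plan([.6012,-.2983,.175],np.radians(90),n=6,jaw=-1)
crop("wrist",0,0,512,384,1.5,"w19.png")
E
```

```text
t 41.13 tcp [ 0.6748 -0.1886  0.1598] x [ 0. -0. -1.] y [-0.8 -0.6  0. ] z [-0.6  0.8 -0. ] F [-0.6 -0.1 -5.1] w 0.0602 q [-0.36  0.67  0.38  1.28 -0.   -2.58]
rotdeg [-0.1 -0.  -0. ] dist [0.0002 0.0011 0.0002] n 1
-1 -0.0002 -0.0009 0.0008 -0.12 -0.00 -0.00
rotdeg [36.9 -0.  -0. ] dist [-0.0736 -0.1097  0.0152] n 6
-1 -0.0025 0.0208 -0.0073 6.15 -0.00 -0.00; -1 -0.0025 0.0199 -0.0094 6.15 -0.00 -0.00; -1 -0.0025 0.0188 -0.0115 6.15 -0.00 -0.00; -1 -0.0025 0.0174 -0.0135 6.15 -0.00 -0.00; -1 -0.0025 0.0159 -0.0152 6.15 -0.00 -0.00; -1 -0.0025 0.0142 -0.0169 6.15 -0.00 -0.00
```

View pics/w19.png

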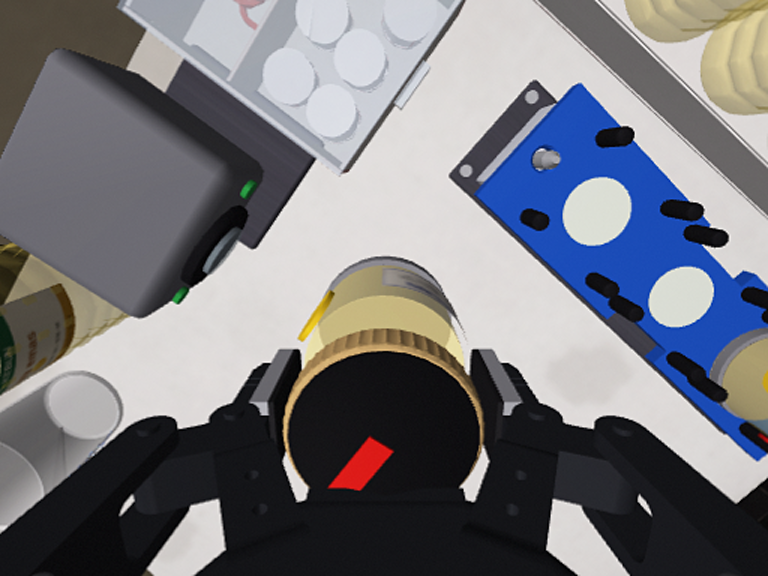

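>>> {"name": "servo_tool", "arguments": {
  "commands": "-1 -0.005 0.014 0.01 0 0 0; -1 -0.005 0.018 0.013 0 0 0; -1 -0.005 0.018 0.013 7 0 0; -1 0 0.01 0.008 7 0 0; -1 0 0 0 7 0 0"
}}

```text
clock: 41.6
tool_pos: [0.5977, -0.1875, 0.1755]
tool_rot: [0.428, -0.562, 0.428, 0.563]
wrist_force: [0.3, 0.3, -4.9]
grip_width: 0.0602
```

>>> {"name": "servo_tool", "arguments": {
  "commands": "-1 0 0 0 7 0 0; -1 0 0 0 7 0 0; -1 0 0 0 7 0 0; -1 0 0 0 7 0 0; -1 0 0 0 7 0 0"
}}

```text
clock: 42.02
tool_pos: [0.6005, -0.1879, 0.175]
tool_rot: [0.577, -0.408, 0.577, 0.408]
wrist_force: [-0.3, 0.0, -4.7]
grip_width: 0.0602
```

>>> {"name": "servo_tool", "arguments": {
  "commands": "-1 0 0 0 7 0 0; -1 0 0 0 7 0 0; -1 0 0 0 7 0 0; -1 0 0 0 7 0 0; -1 0 0 0 0 0 0"
}}

```text
clock: 42.43
tool_pos: [0.6005, -0.1879, 0.1749]
tool_rot: [0.658, -0.258, 0.658, 0.258]
wrist_force: [-0.1, -0.2, -5.5]
grip_width: 0.0604
```

```bash
python3 - <<'E'
from h import *
st()
plan([.6012,-.2985,.172],np.radians(40),n=5,jaw=-1)
E
```

```text
t 42.43 tcp [ 0.6005 -0.1879  0.1749] x [ 0. -0. -1.] y [-0.679  0.734 -0.   ] z [0.734 0.679 0.   ] F [-0.1 -0.2 -5.5] w 0.0604 q [-0.4   0.51  0.14  1.2  -0.   -1.15]
rotdeg [2.8 0.  0. ] dist [ 0.0007 -0.1106 -0.0029] n 5
-1 0.0006 -0.0163 -0.0149 0.55 0.00 0.00; -1 0.0006 -0.0165 -0.0148 0.55 0.00 0.00; -1 0.0006 -0.0166 -0.0146 0.55 0.00 0.00; -1 0.0006 -0.0167 -0.0144 0.55 0.00 0.00; -1 0.0006 -0.0169 -0.0143 0.55 0.00 0.00
```

>>> {"name": "servo_tool", "arguments": {
  "commands": "-1 0 -0.012 -0.01 0.5 0 0; -1 0 -0.017 -0.015 0.5 0 0; -1 0 -0.017 -0.015 0.5 0 0; -1 0 -0.017 -0.015 0.5 0 0; -1 0.002 -0.014 -0.013 0.5 0 0"
}}

```text
clock: 42.85
tool_pos: [0.6015, -0.293, 0.1732]
tool_rot: [0.663, -0.245, 0.663, 0.244]
wrist_force: [0.6, -0.0, -5.7]
grip_width: 0.06
```

>>> {"name": "servo_tool", "arguments": {
  "commands": "-1 0 -0.006 -0.005 0 0 0; -1 0 0 0 0 0 0; -1 0 0 0 0 0 0; -1 0 0 0 0 0 0; -1 0 0 0 0 0 0"
}}

```text
clock: 43.27
tool_pos: [0.6015, -0.2971, 0.1729]
tool_rot: [0.663, -0.245, 0.663, 0.245]
wrist_force: [1.0, -0.0, -5.5]
grip_width: 0.0601
```

```bash
python3 - <<'E'
from h import *
st();m=optics.camera_model("wrist");T=env.get_state()
f=lambda u,v,z:np.round(onz(m,(u+.5)/1.5-.5,(v+.5)/1.5-.5,z),4)
plan([.6012,-.2983,.110],np.radians(40),n=3,jaw=-1)
crop("wrist",0,0,512,384,1.5,"w20.png")
E
```

```text
t 43.27 tcp [ 0.6015 -0.2971  0.1729] x [-0.  0. -1.] y [-0.649  0.76   0.   ] z [0.76  0.649 0.   ] F [ 1.  -0.  -5.5] w 0.0601 q [-0.55  0.6   0.29  1.26  0.   -1.26]
rotdeg [ 0.5  0.  -0. ] dist [-0.0003 -0.0012 -0.0629] n 3
-1 0.0210 -0.0003 -0.0003 0.17 0.01 -0.01; -1 0.0210 -0.0003 -0.0003 0.17 0.01 -0.01; -1 0.0210 -0.0003 -0.0003 0.17 0.01 -0.01
```

View pics/w20.png

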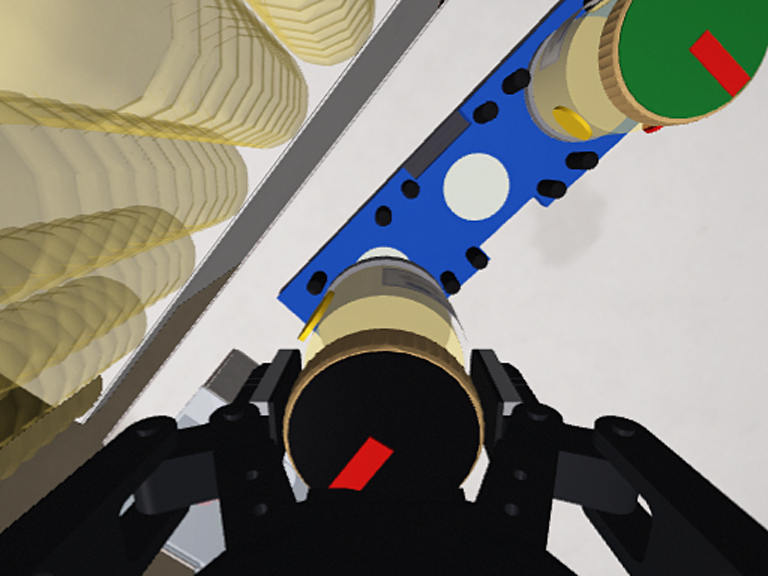

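>>> {"name": "servo_tool", "arguments": {
  "commands": "-1 0.02 0 -0.001 0 0 0; -1 0.025 -0.001 0 0 0 0; -1 0.018 0 0 0 0 0; -1 0 0 0 0 0 0; -1 0 0 0 0 0 0"
}}

```text
clock: 43.73
tool_pos: [0.6001, -0.2983, 0.1088]
tool_rot: [0.663, -0.243, 0.664, 0.245]
wrist_force: [0.9, -0.4, -5.1]
grip_width: 0.0601
```

>>> {"name": "servo_tool", "arguments": {
  "commands": "-1 0 0 0 0 0 0; -1 0 0 0 0 0 0; -1 0 0 0 0 0 0; -1 0 0 0 0 0 0"
}}

```text
clock: 44.07
tool_pos: [0.6021, -0.3003, 0.1113]
tool_rot: [0.664, -0.245, 0.663, 0.243]
wrist_force: [0.0, -0.9, -5.4]
grip_width: 0.0604
```

```bash
python3 - <<'E'
from h import *
st();plan([.6012,-.2985,.1034],np.radians(40),n=1,jaw=-1)
m=optics.camera_model("wrist");f=lambda u,v,z:np.round(onz(m,(u+.5)/1.5-.5,(v+.5)/1.5-.5,z),4)
crop("wrist",0,0,512,384,1.5,"w21.png")
E
```

```text
t 44.07 tcp [ 0.6021 -0.3003  0.1113] x [ 0.002 -0.001 -1.   ] y [-0.648  0.762 -0.003] z [0.762 0.648 0.001] F [ 0.  -0.9 -5.4] w 0.0604 q [-0.56  0.63  0.17  1.11 -0.   -1.26]
rotdeg [0.4 0.  0.1] dist [-0.0009  0.0018 -0.0079] n 1
-1 0.0079 0.0020 0.0005 0.39 0.04 0.15
```

View pics/w21.png

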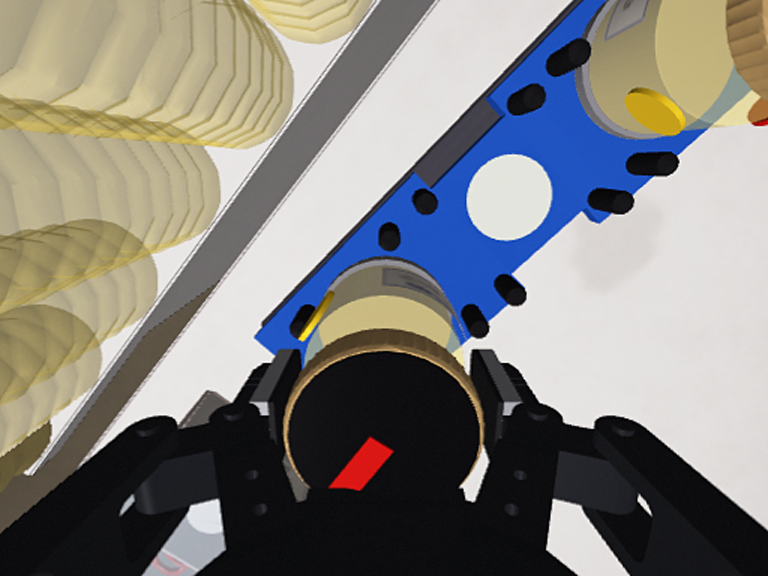

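Sits between the stops. Small correction (y +2 mm), then down to contact.

>>> {"name": "servo_tool", "arguments": {
  "commands": "-1 0.004 0.002 0 0 0 0; -1 0 0 0 0 0 0; -1 0 0 0 0 0 0; -1 0 0 0 0 0 0; -1 0 0 0 0 0 0"
}}

```text
clock: 44.53
tool_pos: [0.5999, -0.2983, 0.1057]
tool_rot: [0.664, -0.244, 0.664, 0.244]
wrist_force: [-0.7, -0.6, -5.0]
grip_width: 0.0602
```

>>> {"name": "servo_tool", "arguments": {
  "commands": "-1 0.002 0 0 0 0 0; -1 0.002 0 0 0 0 0; -1 0 0 0 0 0 0; -1 0 0 0 0 0 0"
}}

```text
clock: 44.87
tool_pos: [0.6002, -0.2986, 0.1034]
tool_rot: [0.664, -0.245, 0.663, 0.244]
wrist_force: [-3.9, 1.8, 5.7]
grip_width: 0.0603
```

>>> {"name": "servo_tool", "arguments": {
  "commands": "0.6 0 0 0 0 0 0; 1 0 0 0 0 0 0; 1 0 0 0 0 0 0; 1 0 0 0 0 0 0; 1 0 0 0 0 0 0"
}}

```text
clock: 45.28
tool_pos: [0.6001, -0.2984, 0.1017]
tool_rot: [0.664, -0.244, 0.664, 0.244]
wrist_force: [-0.4, 0.4, 0.3]
grip_width: 0.0855
```

>>> {"name": "servo_tool", "arguments": {
  "commands": "1 0 0 0 0 0 0; 1 -0.01 0 0 0 0 0; 1 -0.03 0 0 0 0 0; 1 -0.04 0 0 0 0 0; 1 -0.04 0 0 0 0 0"
}}

```text
clock: 45.7
tool_pos: [0.599, -0.2977, 0.2228]
tool_rot: [0.663, -0.243, 0.664, 0.245]
wrist_force: [1.9, -1.0, 0.4]
grip_width: 0.0853
```

>>> {"name": "servo_tool", "arguments": {
  "commands": "1 -0.04 0 0 0 0 0; 1 -0.03 0.02 0.01 7 0 0; 1 0 0.03 0.01 7 0 0; 1 0 0.03 0.01 7 0 0; 1 0 0.02 0 7 0 0"
}}

```text
clock: 46.12
tool_pos: [0.5758, -0.1937, 0.294]
tool_rot: [0.704, -0.075, 0.702, 0.074]
wrist_force: [0.0, 1.7, -0.1]
grip_width: 0.0855
```

>>> {"name": "servo_tool", "arguments": {
  "commands": "1 0 0 0 0 0 0; 1 0 0 0 0 0 0; 1 0 0 0 0 0 0; 1 0 0 0 0 0 0; 1 0 0 0 0 0 0"
}}

```text
clock: 46.53
tool_pos: [0.5755, -0.1969, 0.2915]
tool_rot: [0.703, -0.076, 0.703, 0.076]
wrist_force: [-0.4, 0.3, -0.3]
grip_width: 0.0851
```

```bash
python3 - <<'E'
from h import *
st()
crop("wrist",0,0,512,384,1.5,"w22.png")
crop("top",220,130,380,270,4.2,"t22.png")
E
```

```text
t 46.53 tcp [ 0.5755 -0.1969  0.2915] x [-0. -0. -1.] y [-0.214  0.977 -0.   ] z [ 0.977  0.214 -0.   ] F [-0.4  0.3 -0.3] w 0.0851 q [-0.43  0.45  0.34  1.47 -0.   -0.65]
```

View pics/w22.png

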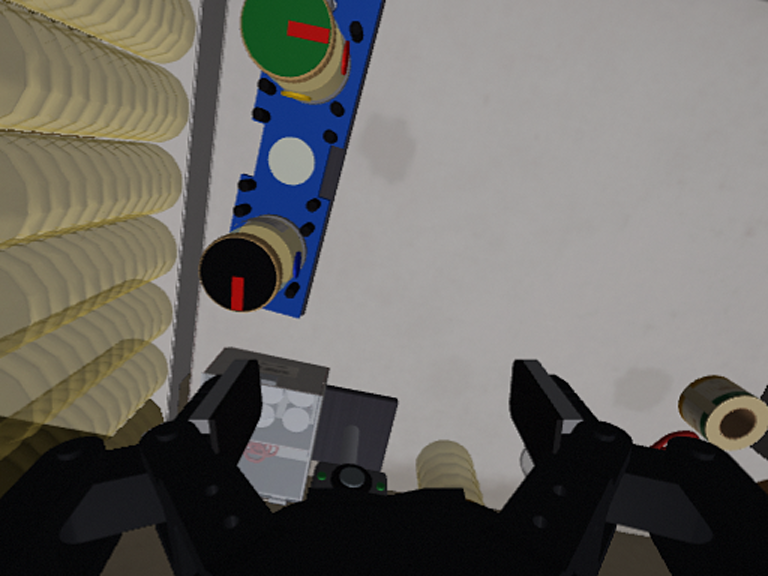

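View pics/t22.png

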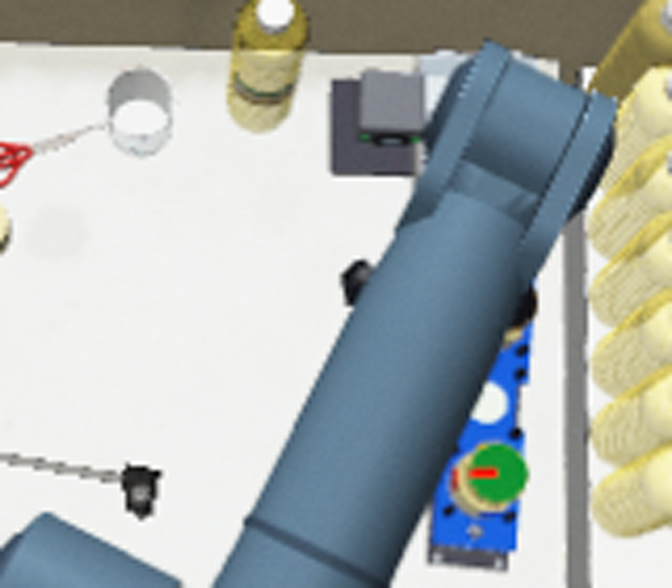

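```bash
python3 - <<'E'
from h import *
m=optics.camera_model("wrist")
f=lambda u,v,z:np.round(onz(m,(u+.5)/1.5-.5,(v+.5)/1.5-.5,z),4)
print('black',f(239,273,.144),'green',f(287.5,36,.144),'nest1',f(291.5,161,.05))
for n in ["jar_white_mid","jar_black_mid"]: print(n,box(n,"wrist"))
st()
E
```

```text
black [ 0.6003 -0.297   0.144 ] green [ 0.4457 -0.2857  0.144 ] nest1 [ 0.5214 -0.2917  0.05  ]
jar_white_mid []
jar_black_mid [(0.84, [132.9, 144.5, 72.8, 60.9]), (0.22, [155.6, 0.0, 97.4, 211.4])]
t 46.73 tcp [ 0.5754 -0.1964  0.2915] x [-0.  0. -1.] y [-0.214  0.977  0.   ] z [ 0.977  0.214 -0.   ] F [-0.1 -0.   0.3] w 0.0856 q [-0.43  0.45  0.34  1.47 -0.   -0.65]
```

>>> {"name": "servo_tool", "arguments": {
  "commands": "1 0 0.02 -0.01 0 0 0; 1 0 0.03 -0.03 0 0 0; 1 0 0.03 -0.03 0 0 0; 1 0 0.02 -0.02 0 0 0; 1 0 0 0 0 0 0"
}}

```text
clock: 47.15
tool_pos: [0.4622, -0.1153, 0.2918]
tool_rot: [0.702, -0.076, 0.704, 0.078]
wrist_force: [0.1, -0.2, -0.2]
grip_width: 0.0852
```

>>> {"name": "servo_tool", "arguments": {
  "commands": "1 0 0 0 0 0 0; 1 0 0 0 0 0 0; 1 0 0 0 0 0 0; 1 0 0 0 0 0 0; 1 0 0 0 0 0 0"
}}

```text
clock: 47.57
tool_pos: [0.4682, -0.1189, 0.2915]
tool_rot: [0.703, -0.076, 0.703, 0.076]
wrist_force: [-0.6, -0.6, -0.2]
grip_width: 0.0856
```

```bash
python3 - <<'E'
from h import *
st();m=optics.camera_model("wrist")
crop("wrist",0,0,512,384,1.5,"w23.png");crop("top",280,170,360,270,6,"t23.png")
f=lambda x,y,z:np.round(np.array(proj(m,(x,y,z)))*1.5,1)
print('pred lid green',f(.4416,-.2862,.144),'black',f(.6012,-.2985,.144),'nest1',f(.5214,-.2922,.05))
mt=optics.camera_model("top");h=lambda x,y,z:np.round((np.array(proj(mt,(x,y,z)))-[280,170]+.5)*6,1)
print('top pred green',h(.4416,-.2862,.144),'black',h(.6012,-.2985,.144),'nest1',h(.5214,-.2922,.05))
E
```

```text
t 47.57 tcp [ 0.4682 -0.1189  0.2915] x [ 0. -0. -1.] y [-0.214  0.977 -0.   ] z [0.977 0.214 0.   ] F [-0.6 -0.6 -0.2] w 0.0856 q [-0.38  0.18 -0.03  1.36 -0.   -0.6 ]
pred lid green [147.4 178.4] black [119.3 384.5] nest1 [190.3 259.6]
top pred green [352.  437.4] black [370.1 191.9] nest1 [336.3 336.5]
```

View pics/w23.png

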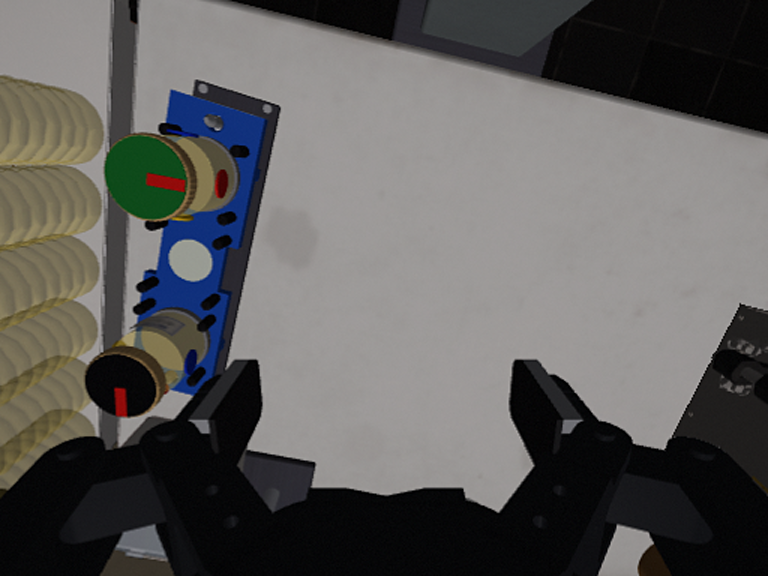

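View pics/t23.png

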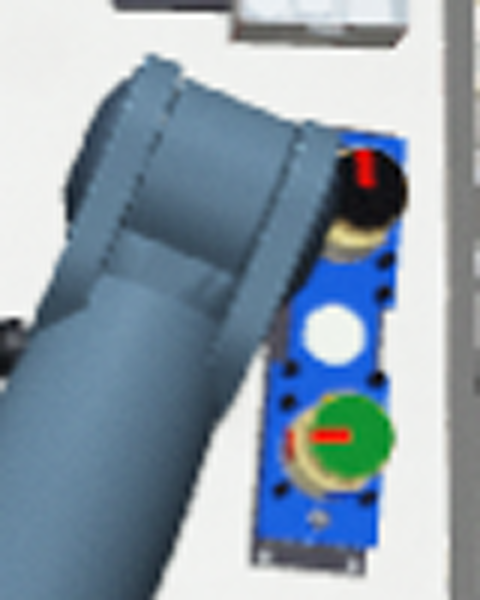

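```bash
python3 -c "
from h import *
st(); print(env.hand_in()); st()"
```

```text
t 47.67 tcp [ 0.4679 -0.1187  0.2915] x [-0. -0. -1.] y [-0.214  0.977  0.   ] z [ 0.977  0.214 -0.   ] F [-0.2 -0.6 -0.4] w 0.0857 q [-0.38  0.18 -0.03  1.36 -0.   -0.6 ]
the job is handed in; nothing more can be done
None
the job is handed in; nothing more can be done
```

I seated the stage plate on both guide pins and let it go. I then showed the green jar and then the black jar to the reader, each with its blue, red and yellow dots in turn, about 1 s apiece. They now stand in nest 0 (green) and nest 2 (black). The white-topped jar was not on the desk, so I skipped it. The job was handed in at about 47.7 s, with the gripper clear; it reports no verdict.

**Last checks:**
- **Plate:** both pins showed through its holes after I let it go. In the last pictures its middle nest was within about 1 mm of where it should be.
- **Jars:** both stand upright, with lids within about 2 mm of their nest centres in both cameras.
- **Reader:** no unusual wrist force appeared near it.

**What disagreed:**
- One earlier reading put the green lid about 4 mm off, but the lid was cut off at the picture's edge. Two later full views did not bear it out.
- The black jar was knocked about 4 to 5 cm aside during the run, so I located it again before gripping it.
- The networks now and then took other things for the white jar, but the pictures showed none there.
- I did not look at the safety glasses again at the end; the arm never went near them.

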